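# Unpack the lens tubes from the dry cabinet onto the shelf

### The arm

A 6-joint arm with a two-finger parallel gripper is mounted at the origin on the work surface; the furniture and walls round the work are solid. World frame = base frame: x ahead of the robot, y to its left, z up, the work surface at z = 0. Lengths are in m, angles in rad, forces in N, time in s.
With the tool pointing down it reaches from about 0.35 to 0.925 m from the base axis. Payload 6.4 kg.
Tool frame: the origin (TCP) lies at the very end of the fingers, on their centre line; the grasp point (between the pads) lies 19 mm behind it; z points along the fingers, y is the line along which they close (so a half turn about z gives the same grasp; the last joint's range is limited). The gripper opens to 85 mm and grips with 20 to 120 N. Pads are 22 mm wide; open, the fingers measure 114 mm over their backs; the gripper's body (76 mm by 85 mm) begins 54 mm behind the grasp point. The pads swing forward as they close: fully open they stand 13 mm farther back than shut.
Start: joints at [1.069, 0.245, 1.558, -0, 1.339, -0.174], TCP at [0.209, 0.615, 0.208] pointing down, gripper open.
Joint ranges: [-3.13, 3.13], [-1.02, 2.26], [0.13, 2.54], [-0.95, 4.09], [0.21, 2.88], [-2.74, 2.74]. Speed limits (rad/s): [2.57, 2.57, 3.14, 3.14, 3.14, 3.14].

### API

Orientations are given as a unit quaternion [x, y, z, w].
In Python, from workcell import robot gives the robot as it stands. The module is installed in compiled form; this text tells all that it offers.
- The arm moves only by the tool arm_command, never from a script. Its argument "targets" is a list of rows, each an object with "gripper": the opening, from -1 (shut) to 1 (fully open); "offset": the shift along the tool's x, y, z each as a share of 100 mm, from -1 to 1, a list of three; "twist": the turn, a rotation vector about the tool's x, y, z each as a share of 0.12 rad, from -1 to 1, a list of three. A call has 1 to 5 rows; each row shifts and turns the commanded pose from where the row before left it, along the tool's axes as they then stand; what a row does not reach is not made up. A row lasts 1/8 s, in which the tool goes at most 62.5 mm and 10.7 degrees, less where a joint would pass 70% of its speed; a pose out of reach is approached as far as the arm can. A call with a number of a shift or a turn outside -1 to 1 is refused whole. A call with a gripper value outside its range is refused whole. The fingers move at their own pace and stop on an object; the grip force is fixed at half the most. Time passes only in rows, so rows that do not move let the fingers close. It gives the time, the measured TCP pose, the force, the opening and the grip force at its end, in the units of the state.
- robot.get_obs(): the state, without advancing time (a new reading comes with each control period).
- robot.get_image(name): name is "scene" or "top"; returns the picture (420x560x3 uint8, blue, green, red); there is no depth.
- robot.calibration(name): a dict with "fov_y" (degrees; the focal length in pixels is half the picture's height over the tangent of half this angle, whatever the lens; pixels are square), "cx", "cy" (the principal point, pixels), "view" (4x4, takes a point from world to camera coordinates). Camera axes: x right, y up, looking along -z (the intrinsics and any distortion apply to the point x, -y, -z); pixel columns grow to the right and rows downward; lengths in m; the calibration is good to about 2 mm. A picture is of the moment at which its call begins. calibration takes no time and is no camera call.
- robot.hand_in(): hands the job in; it is judged then, once.
The state is a dict: "time_s": time; "joint_positions": joint angles; "qvel": joint speeds; "tau": joint torques, N m; "tool_pos": TCP position; "tool_rot": TCP orientation; "force": force on the tool from outside, world axes, zero at the start; "moment": the same for the moment, N m; "width": finger opening in m; "grip_force": force on a finger pad.
Only numpy, scipy, OpenCV 4.12 (cv2) and the standard library are available. Lean on these libraries where they do the work, as an engineer would, in place of code of your own. Each camera call takes 0.05 s, during which the arm holds its last target. There are 200 camera calls.

### The job

Open the top door of the dry cabinet by its handle, ease every lens tube up out of its snug cutout by the protruding end, small wiggles help, and stand them upright in neat rows on the ringed stations of the low shelf: wide tubes in the back row, slim tubes in the front row, each row filled from the left as seen from the robot, without gaps. Set them down gently, shut the cabinet door again at the end, and leave the dish, marker and vial where they are.

Things in the scene. Friction and masses are not known exactly. Their poses are not given: they have to be found in the camera images.
- cabinet: Low fixed dry cabinet, 215 (x) by 250 (y) mm, walls 62 mm high, 6 thick, under a hinged top door; left or right of the shelf. Origin: centre of underside; x from front (handle) to back (hinge), z up. Rubber insert, top 28 mm above the bench, cutout floors at 10 mm: back row of three wide cutouts (x +25; y +70, 0, -70 mm), front row of two slim (x -50; y +40, -40 mm).
- door (a joint): Hinge of the cabinet's top door in rad: 0 shut (flat), 1.57 upright, 1.9 fully open (leaning back). A stiff hinge: the door stays where it is left; about 4 N at the handle moves it.
- door_handle (a point): Middle of the door's handle, a round steel bar 10 mm thick and 100 mm long, parallel to the hinge, 42 mm beyond the door's free front edge (257 mm from the hinge), 66 mm above the bench when shut. The bar can turn between closed fingers.
- door_hinge (a point): Middle of the hinge line of the door, which lies along the cabinet's y at its back top edge, 62 mm above the bench. The door is a flat frame 8 mm thick with a clear pane, 215 mm from hinge to free edge, 250 mm wide.
- shelf: Low white shelf board fixed to the bench, 220 mm (its x) by 260 mm (its y), flat top 24 mm above the bench, with ringed stations drawn on it (flat, no recess). Origin at the centre of its underside, x away from the robot, y to the left, z up.
- back_1 (a point): Centre, on the board, of the left station of the shelf's back row: a flat grey ring 54 mm across. The back row has three, 75 mm apart.
- back_2 (a point): Centre, on the board, of the middle station of the shelf's back row: a flat grey ring 54 mm across. The back row has three, 75 mm apart.
- back_3 (a point): Centre, on the board, of the right station of the shelf's back row: a flat grey ring 54 mm across. The back row has three, 75 mm apart.
- front_1 (a point): Centre, on the board, of the left station of the shelf's front row: a flat grey ring 42 mm across, 95 mm in front of the back row's left ring. The front row has two, 75 mm apart.
- front_2 (a point): Centre, on the board, of the right station of the shelf's front row: a flat grey ring 42 mm across, 95 mm in front of the back row's middle ring. The front row has two, 75 mm apart.
- wide_1: Wide lens tube: upright dark cylinder 46 mm across, 40 mm high, about 0.13 kg, bright ring near the top; origin at the centre of its underside, z up its axis. At first it sits 18 mm deep in a cutout of the cabinet, so 22 mm stands out, held by two sprung pads in the cutout wall (5 N each, about 10 N to pull it; rocking or twisting eases it). May be absent.
- wide_2: Wide lens tube: upright dark cylinder 46 mm across, 40 mm high, about 0.13 kg, bright ring near the top; origin at the centre of its underside, z up its axis. At first it sits 18 mm deep in a cutout of the cabinet, so 22 mm stands out, held by two sprung pads in the cutout wall (5 N each, about 10 N to pull it; rocking or twisting eases it). May be absent.
- wide_3: Wide lens tube: upright dark cylinder 46 mm across, 40 mm high, about 0.13 kg, bright ring near the top; origin at the centre of its underside, z up its axis. At first it sits 18 mm deep in a cutout of the cabinet, so 22 mm stands out, held by two sprung pads in the cutout wall (5 N each, about 10 N to pull it; rocking or twisting eases it). May be absent.
- slim_1: Slim lens tube: the same as a wide one but 34 mm across and about 0.08 kg, 40 mm high, in a narrower cutout (same depth and pads), 18 mm deep. May be absent.
- slim_2: Slim lens tube: the same as a wide one but 34 mm across and about 0.08 kg, 40 mm high, in a narrower cutout (same depth and pads), 18 mm deep. May be absent.
- petri: Bystander: flat round dish 91 mm across, 16 mm high, loose; origin under its centre.
- marker: Bystander: marker pen lying loose, 137 x 12 x 14 mm; origin under its centre, x along it.
- bottle_small: Bystander: small capped vial, 26 mm across, 58 mm high, loose; origin under its centre.

How it is judged:
On the way, in this order (a step that is already met when the one before it is completed fails the run):
1. the cabinet door is open (beyond 1.2 rad) (value of joint door above 1.2 rad), for 0.2 s.
2. every lens tube has left the cabinet (horizontal distance between each of wide_1, wide_2, wide_3, slim_1, slim_2 and cabinet above 0.18 m), for 0.2 s.
At the end, for the whole second after the job is handed in: Each wide tube stands upright within 10 mm of a back-row station's centre and each slim tube within 10 mm of a front-row station's centre, each row filled from the left without gaps, all released and at rest on the board; the door is shut to within 0.06 rad ((horizontal distance between wide_1 and back_1 below 0.01 m or horizontal distance between wide_1 and back_2 below 0.01 m or horizontal distance between wide_1 and back_3 below 0.01 m) and (horizontal distance between wide_2 and back_1 below 0.01 m or horizontal distance between wide_2 and back_2 below 0.01 m or horizontal distance between wide_2 and back_3 below 0.01 m) and (horizontal distance between wide_3 and back_1 below 0.01 m or horizontal distance between wide_3 and back_2 below 0.01 m or horizontal distance between wide_3 and back_3 below 0.01 m) and horizontal distance between any of wide_1, wide_2, wide_3 and back_1 below 0.01 m and horizontal distance between any of wide_1, wide_2, wide_3 and back_2 below 0.01 m and (horizontal distance between slim_1 and front_1 below 0.01 m or horizontal distance between slim_1 and front_2 below 0.01 m) and (horizontal distance between slim_2 and front_1 below 0.01 m or horizontal distance between slim_2 and front_2 below 0.01 m) and horizontal distance between any of slim_1, slim_2 and front_1 below 0.01 m and angle between each of wide_1, wide_2, wide_3, slim_1, slim_2's own z axis and vertical below 0.1 rad and z of wide_1 in the frame of shelf between 0.019 and 0.029 m and linear speed of each of wide_1, wide_2, wide_3, slim_1, slim_2 below 0.02 m/s and z of wide_2 in the frame of shelf between 0.019 and 0.029 m and z of wide_3 in the frame of shelf between 0.019 and 0.029 m and z of slim_1 in the frame of shelf between 0.019 and 0.029 m and z of slim_2 in the frame of shelf between 0.019 and 0.029 m and value of joint door below 0.06 rad); the robot touches nothing.
It fails at once if the dish, the marker or the vial is disturbed (moved more than 40 mm) (distance of any of petri, marker, bottle_small from where it was at the start of the episode above 0.04 m).
It fails at once if a lens tube is dropped or rammed onto the shelf (over 50 N between them) (contact force between any of wide_1, wide_2, wide_3, slim_1, slim_2 and shelf above 50 N).
Of wide_1, wide_2, wide_3 only 2 to 3 are there at a start; the rules pass over those that are not, and their reading is None.
Of slim_1, slim_2 only 1 to 2 are there at a start; the rules pass over those that are not, and their reading is None.
At some moment in a run one of wide_1, wide_2, wide_3, slim_1, slim_2 may be knocked a few centimetres aside while the robot is not near it.
It also fails if it takes over 210 s, if anything falls off the work surface, if the arm or the gripper's body presses on something with over 40 N, if the wrist force passes 120 N, or if a joint passes its speed limit or range.

## Working session

There is one attempt and no reset: what is moved stays moved. The work goes in short steps, Python scripts to look and compute and a tool call to move; the robot and the scene stay as the last step left them, time stands still between calls to the robot, and variables do not carry over. Pictures are saved under pics/ and viewed, at most 14 in all, crops included, and the job is handed in when it is done.

Besides the shell and the picture viewer there is one more tool, called after ">>>" by a JSON object that holds its "op" and its "data", one argument or row to a line. arm_command: Moves the arm, as the interface text tells. Its arguments: {"type":"object","properties":{"targets":{"type":"array","items":{"type":"object","properties":{"gripper":{"type":"number"},"offset":{"type":"array","items":{"type":"number"}},"twist":{"type":"array","items":{"type":"number"}}}}}},"required":["targets"]}

```bash
mkdir -p pics; python3 - <<'E'
from workcell import robot
import cv2
for n in("scene","top"):
    cv2.imwrite(f"pics/{n}0.png",robot.get_image(n)); c=robot.calibration(n); print(n,c)
o=robot.get_obs();print(o)
E
```

```text
scene {'fov_y': 45.78523001224827, 'cx': 271.10979239935943, 'cy': 207.69520557061972, 'view': array([[ 0.59242313, -0.8053352 ,  0.02168087, -0.34576149],
       [ 0.49847301,  0.38756448,  0.77544724, -0.34938682],
       [-0.63289769, -0.44858555,  0.63104002, -0.88330333],
       [ 0.        ,  0.        ,  0.        ,  1.        ]])}
top {'fov_y': 47.53556455922413, 'cx': 271.50099764854184, 'cy': 197.68852655210287, 'view': array([[ 0.00578149, -0.99997158, -0.00483951,  0.01894822],
       [ 0.9784545 ,  0.00465813,  0.20641003, -0.59646084],
       [-0.20638163, -0.00592859,  0.97845361, -1.26563613],
       [ 0.        ,  0.        ,  0.        ,  1.        ]])}
{'time_s': 0.1, 'joint_positions': array([ 1.06888488e+00,  2.45759200e-01,  1.55891169e+00, -1.84352737e-05,
        1.33869959e+00, -1.74100762e-01]), 'qvel': array([ 0.0006005 , -0.00351918, -0.00246918, -0.00108019,  0.00252554,
        0.0005594 ]), 'tau': array([ 2.59063318e-04, -4.30665064e+01, -3.27133262e+01, -1.98003124e-05,
        2.67849915e-03, -2.33155890e-05]), 'tool_pos': array([0.20901205, 0.61489749, 0.20747046]), 'tool_rot': array([ 1.63170280e-01,  9.86597522e-01, -8.41589773e-04, -2.86308166e-04]), 'force': array([ 0.97675828, -0.05444134,  0.51865141]), 'moment': array([ 0.01138964, -0.03323056, -0.00855741]), 'grip_force': 0.0, 'width': 0.0856377402725473}
```

View pics/scene0.png

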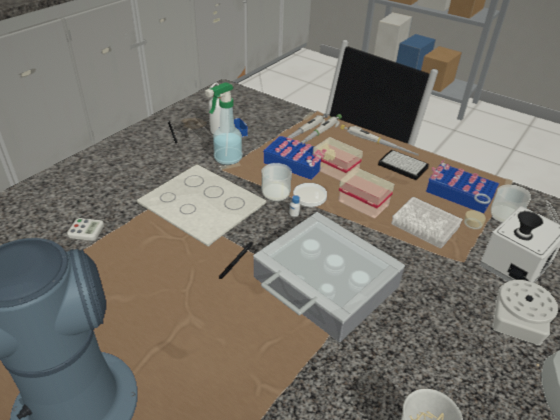

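View pics/top0.png

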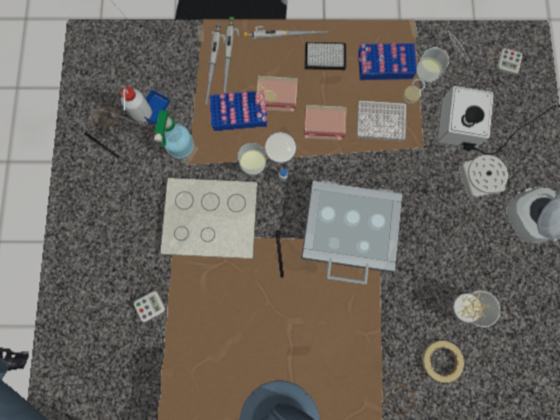

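The views show the shelf (rings at top px ~(185,200),(211,202),(236,203),(181,234),(208,235)), and the cabinet right of it with its handle at ~(348,280). I need a zoomed view for the details.

```bash
cat > h.py <<'E'
from workcell import robot
import numpy as np, cv2
from scipy.spatial.transform import Rotation as R
def cam(n):
    c=robot.calibration(n); f=210/np.tan(np.radians(c['fov_y']/2)); return c,f
def world(n,u,v,z):
    c,f=cam(n); V=c['view']; Rm=V[:3,:3]; o=-Rm.T@V[:3,3]
    d=Rm.T@np.array([(u-c['cx'])/f,-(v-c['cy'])/f,-1]); return o+d*(z-o[2])/d[2]
def pix(n,p):
    c,f=cam(n); q=c['view'][:3,:3]@p+c['view'][:3,3]; return np.array([c['cx']+f*q[0]/-q[2],c['cy']-f*q[1]/-q[2]])
def go(p,yaw=None,obs=None,down=True):
    """offset in tool frame (units of 100mm) from measured pose to p"""
    o=robot.get_obs(); Q=R.from_quat(o['tool_rot']); return Q.inv().apply(np.array(p)-o['tool_pos'])/0.1
E
python3 - <<'E'
from h import *
im=robot.get_image("top")
a=cv2.resize(im[165:295,155:415],(780,390),interpolation=cv2.INTER_CUBIC); cv2.imwrite("pics/top1.png",a)
for n,u,v,z in [("ring",185,200,.024),("ring",211,202,.024),("ring",236,203,.024),("f1",181,234,.024),("f2",208,235,.024),("hand",348,281,.066)]: print(n,world("top",u,v,z))
E
```

```text
ring [0.59647402 0.27023213 0.024     ]
ring [0.59098552 0.1954727  0.024     ]
ring [0.58841146 0.12380797 0.024     ]
f1 [0.4984096  0.27729779 0.024     ]
f2 [0.49596367 0.20090551 0.024     ]
hand [ 0.36869983 -0.1839535   0.066     ]
```

View pics/top1.png

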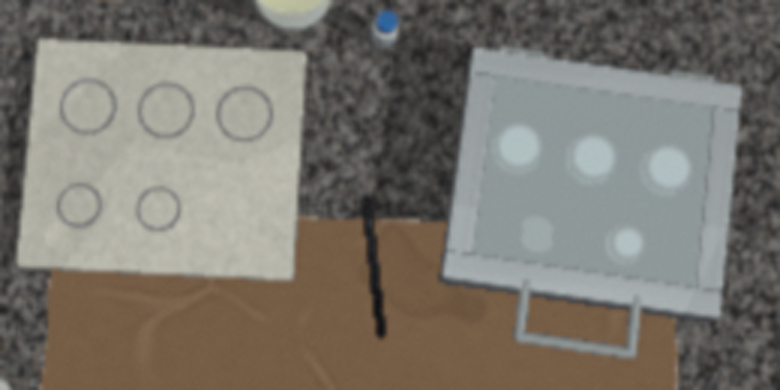

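```bash
cat > fit.py <<'E'
from h import *
from scipy.optimize import least_squares
def P(x,y): return 155+(x+.5)/3-.5,165+(y+.5)/3-.5
def fit(L,W):
    f=lambda q: np.ravel([[q[0]+np.cos(q[2])*a-np.sin(q[2])*b-w[0], q[1]+np.sin(q[2])*a+np.cos(q[2])*b-w[1]] for (a,b),w in zip(L,W)])
    s=least_squares(f,[.5,0,0]); return s.x,np.round(f(s.x)*1000,1)
W=[world("top",*P(*p),.024)[:2] for p in [(88,106),(166,110),(244,113),(79,205),(158,209)]]
L=[(0,75e-3),(0,0),(0,-75e-3),(-.095,.075),(-.095,0)]
q,r=fit(L,W);print("back_2 pose",q,r)
c,s=np.cos(q[2]),np.sin(q[2])
for l in L: print(np.round(q[:2]+[c*l[0]-s*l[1],s*l[0]+c*l[1]],4))
pc=[((473,48),.07,(.1075,.125)),((742,87),.07,(.1075,-.125)),((720,317),.07,(-.1075,-.125)),((443,279),.07,(-.1075,.125)),
((518,340),.071,(-.1495,.05)),((635,354),.071,(-.1495,-.05)),((519,146),.05,(.025,.07)),((593,156),.05,(.025,0)),((669,168),.05,(.025,-.07)),((628,243),.05,(-.05,-.04))]
q,r=fit([a[2] for a in pc],[world("top",*P(*a[0]),a[1])[:2] for a in pc]);print("cab",q,r.reshape(-1,2).tolist())
c,s=np.cos(q[2]),np.sin(q[2])
for n,l in dict(handle=(-.1495,0),hinge=(.1075,0),w1=(.025,.07),w2=(.025,0),w3=(.025,-.07),s1=(-.05,.04),s2=(-.05,-.04)).items(): print(n,np.round(q[:2]+[c*l[0]-s*l[1],s*l[0]+c*l[1]],4))
print(robot.get_obs()['tool_pos'],R.from_quat(robot.get_obs()['tool_rot']).as_matrix())
E
python3 fit.py
```

```text
back_2 pose [ 0.5930995   0.19853507 -0.0422216 ] [-0.2  0.4  0.2  0.1 -0.4 -0.2  0.1  0.1  0.3 -0.3]
[0.5963 0.2735]
[0.5931 0.1985]
[0.5899 0.1236]
[0.5013 0.2775]
[0.4982 0.2025]
cab [ 0.5197764  -0.20041292 -0.13697857] [[-0.4, 0.2], [1.4, 0.4], [-1.2, -0.5], [0.5, 0.1], [2.4, -2.2], [0.4, 2.3], [-1.0, 0.3], [-1.4, -0.5], [-0.1, 0.1], [-0.5, -0.2]]
handle [ 0.3717 -0.18  ]
hinge [ 0.6263 -0.2151]
w1 [ 0.5541 -0.1345]
w2 [ 0.5445 -0.2038]
w3 [ 0.535  -0.2732]
s1 [ 0.4757 -0.154 ]
s2 [ 0.4648 -0.2332]
[0.20903075 0.61498703 0.20763168] [[-9.46759602e-01  3.21940508e-01 -7.52187582e-04]
 [ 3.21941253e-01  9.46758752e-01 -1.30177261e-03]
 [ 2.93046840e-04 -1.47462593e-03 -9.99998870e-01]]
```

```bash
cat >> h.py <<'E'
CY=-0.137
def ori(a=CY,tilt=0): # tool y at world angle a, z down
    y=np.array([np.cos(a),np.sin(a),0]); z=np.array([0,0,-1.]); return R.from_matrix(np.c_[np.cross(y,z),y,z])
def plan(wps,rmax=.55,ang=CY,start=None):
    """wps: list of xyz ; prints rows from the present pose; whole turn spread from the start"""
    o=robot.get_obs(); p=o['tool_pos'].copy(); Q=R.from_quat(o['tool_rot']); T=ori(ang)
    for w in wps:
        w=np.array(w); n=max(1,int(np.ceil(np.linalg.norm(w-p)/(rmax*.1)-1e-6)))
        for i in range(n):
            d=np.round(Q.inv().apply((w-p)/(n-i))/.1,2); p=p+Q.apply(d*.1)
            t=(Q.inv()*T).as_rotvec(); m=np.abs(t).max()
            t=np.round(t*min(1,.12/max(m,1e-9))/.12,2); Q=Q*R.from_rotvec(t*.12)
            print(d.tolist(),t.tolist())
        print("--",np.round(p,3))
def st():
    o=robot.get_obs(); print("t",round(o['time_s'],1),"p",np.round(o['tool_pos'],4),"F",np.round(o['force'],1),"w",round(o['width'],4),"g",round(o['grip_force'],1),"ang",np.round((R.from_quat(o['tool_rot']).inv()*ori()).as_rotvec(),3))
E
python3 -c "
from h import *
plan([(.45,.4,.22),(.48,.1,.22),(.372,-.18,.16)],.58)"
```

```text
[-0.5, -0.21, -0.02] [-0.0, 0.0, 1.0]
[-0.52, -0.15, -0.02] [-0.0, 0.0, 1.0]
[-0.53, -0.09, -0.02] [-0.0, 0.0, 1.0]
[-0.54, -0.02, -0.02] [-0.0, 0.0, 1.0]
[-0.53, 0.04, -0.02] [-0.0, 0.0, 1.0]
[-0.53, 0.11, -0.02] [-0.0, 0.0, 1.0]
-- [0.45 0.4  0.22]
[-0.46, -0.21, 0.0] [-0.0, 0.0, 1.0]
[-0.48, -0.15, 0.0] [-0.0, 0.0, 1.0]
[-0.49, -0.09, 0.0] [-0.0, 0.0, 1.0]
[-0.5, -0.03, 0.0] [-0.0, 0.0, 1.0]
[-0.5, 0.03, 0.0] [-0.0, 0.01, 1.0]
[-0.5, 0.08, 0.0] [-0.01, 0.0, 0.5]
-- [0.48 0.1  0.22]
[-0.49, -0.11, 0.1] [0.0, 0.0, 0.0]
[-0.49, -0.12, 0.1] [0.0, 0.0, 0.0]
[-0.48, -0.11, 0.1] [0.0, 0.0, 0.0]
[-0.49, -0.12, 0.1] [0.0, 0.0, 0.0]
[-0.48, -0.11, 0.1] [0.0, 0.0, 0.0]
[-0.49, -0.12, 0.1] [0.0, 0.0, 0.0]
-- [ 0.371 -0.18   0.16 ]
```

>>> {"op": "arm_command", "data": {
  "targets": [
    {"gripper": -0.25, "offset": [-0.5, -0.21, -0.02], "twist": [0, 0, 1]},
    {"gripper": -0.25, "offset": [-0.52, -0.15, -0.02], "twist": [0, 0, 1]},
    {"gripper": -0.25, "offset": [-0.53, -0.09, -0.02], "twist": [0, 0, 1]},
    {"gripper": -0.25, "offset": [-0.54, -0.02, -0.02], "twist": [0, 0, 1]},
    {"gripper": -0.25, "offset": [-0.53, 0.04, -0.02], "twist": [0, 0, 1]}
  ]
}}

```text
time_s: 0.78
tool_pos: [0.411, 0.4345, 0.2183]
tool_rot: [0.449, 0.893, -0.0, -0.0]
force: [0.7, 0.2, 0.9]
width: 0.032
grip_force: 0.0
```

>>> {"op": "arm_command", "data": {
  "targets": [
    {"gripper": -0.25, "offset": [-0.53, 0.11, -0.02], "twist": [0, 0, 1]},
    {"gripper": -0.25, "offset": [-0.46, -0.21, 0], "twist": [0, 0, 1]},
    {"gripper": -0.25, "offset": [-0.48, -0.15, 0], "twist": [0, 0, 1]},
    {"gripper": -0.25, "offset": [-0.49, -0.09, 0], "twist": [0, 0, 1]},
    {"gripper": -0.25, "offset": [-0.5, -0.03, 0], "twist": [0, 0, 1]}
  ]
}}

```text
time_s: 1.4
tool_pos: [0.4704, 0.1987, 0.2203]
tool_rot: [0.693, 0.721, -0.0, -0.0]
force: [1.5, -0.1, 0.4]
width: 0.0322
grip_force: 0.0
```

>>> {"op": "arm_command", "data": {
  "targets": [
    {"gripper": -0.25, "offset": [-0.5, 0.03, 0], "twist": [0, 0, 1]},
    {"gripper": -0.25, "offset": [-0.5, 0.08, 0], "twist": [0, 0, 0.5]},
    {"gripper": -0.25, "offset": [-0.49, -0.11, 0.1], "twist": [0, 0, 0]},
    {"gripper": -0.25, "offset": [-0.49, -0.12, 0.1], "twist": [0, 0, 0]},
    {"gripper": -0.25, "offset": [-0.48, -0.11, 0.1], "twist": [0, 0, 0]}
  ]
}}

```text
time_s: 2.02
tool_pos: [0.4254, -0.0412, 0.19]
tool_rot: [0.754, 0.657, 0.0, 0.0]
force: [0.3, -1.0, 0.1]
width: 0.0323
grip_force: 0.0
```

```bash
python3 -c "
from h import *
st();plan([(.372,-.18,.16),(.372,-.18,.049)])"
```

```text
t 2.0 p [ 0.4254 -0.0412  0.19  ] F [ 0.3 -1.   0.1] w 0.0323 g 0.0 ang [0. 0. 0.]
[-0.48, -0.11, 0.1] [0.0, 0.0, 0.0]
[-0.48, -0.11, 0.1] [0.0, 0.0, 0.0]
[-0.49, -0.12, 0.1] [0.0, 0.0, 0.0]
-- [ 0.372 -0.18   0.16 ]
[0.0, 0.0, 0.37] [0.0, 0.0, 0.0]
[0.0, 0.0, 0.37] [0.0, 0.0, 0.0]
[0.0, 0.0, 0.37] [0.0, 0.0, 0.0]
-- [ 0.372 -0.18   0.049]
```

>>> {"op": "arm_command", "data": {
  "targets": [
    {"gripper": -0.25, "offset": [-0.48, -0.11, 0.1], "twist": [0, 0, 0]},
    {"gripper": -0.25, "offset": [-0.48, -0.11, 0.1], "twist": [0, 0, 0]},
    {"gripper": -0.25, "offset": [-0.49, -0.12, 0.1], "twist": [0, 0, 0]},
    {"gripper": -0.25, "offset": [0, 0, 0.3], "twist": [0, 0, 0]},
    {"gripper": -0.25, "offset": [0, 0, 0], "twist": [0, 0, 0]}
  ]
}}

```text
time_s: 2.65
tool_pos: [0.371, -0.178, 0.1283]
tool_rot: [0.754, 0.657, -0.0, -0.003]
force: [-0.0, 0.1, 0.4]
width: 0.0318
grip_force: 0.0
```

>>> {"op": "arm_command", "data": {
  "targets": [
    {"gripper": -0.25, "offset": [0, 0, 0.3], "twist": [0, 0, 0]},
    {"gripper": -0.25, "offset": [0, 0, 0.25], "twist": [0, 0, 0]},
    {"gripper": -0.25, "offset": [0, 0, 0.25], "twist": [0, 0, 0]},
    {"gripper": -0.25, "offset": [0, 0, 0], "twist": [0, 0, 0]}
  ]
}}

```text
time_s: 3.15
tool_pos: [0.3723, -0.1776, 0.0499]
tool_rot: [0.753, 0.658, -0.0, -0.002]
force: [-0.2, 1.0, 0.8]
width: 0.0321
grip_force: 0.0
```

```bash
python3 -c "
from h import *
st();a=cv2.resize(robot.get_image('scene')[180:340,200:420],(770,560),interpolation=cv2.INTER_CUBIC);cv2.imwrite('pics/s2.png',a)"
```

```text
t 3.1 p [ 0.3723 -0.1776  0.0499] F [-0.2  1.   0.8] w 0.0321 g 0.0 ang [-0.003 -0.002  0.001]
```

View pics/s2.png

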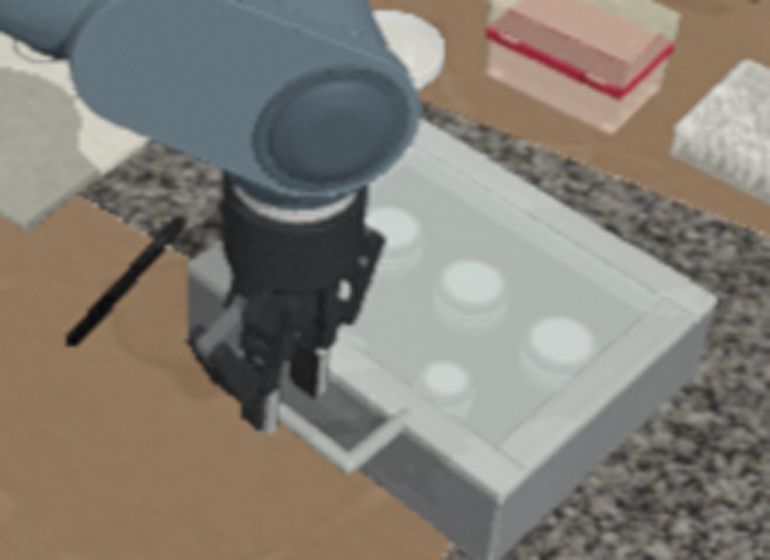

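The fingers straddle the bar (crop ~(275,405)), and three wide tubes and one slim tube show through the pane. Next I'll compute the opening arc.

```bash
python3 -c "
import numpy as np
t=np.r_[0,.03,.08,np.linspace(.16,1.85,18)]+.0156
y=-25.7*np.cos(t)/10;z=-25.7*np.sin(t)/10
for a,b,c in zip(t[1:],np.diff(np.round(y,2)),np.diff(np.round(z,2))):print(round(a-.0156,2),round(b,2),round(c,2))"
```

```text
0.03 0.0 -0.08
0.08 0.01 -0.13
0.16 0.03 -0.2
0.26 0.06 -0.25
0.36 0.08 -0.24
0.46 0.1 -0.23
0.56 0.13 -0.22
0.66 0.15 -0.21
0.76 0.17 -0.19
0.86 0.19 -0.18
0.96 0.2 -0.15
1.05 0.22 -0.13
1.15 0.23 -0.12
1.25 0.24 -0.08
1.35 0.24 -0.07
1.45 0.26 -0.04
1.55 0.25 -0.01
1.65 0.26 0.01
1.75 0.25 0.04
1.85 0.25 0.06
```

>>> {"op": "arm_command", "data": {
  "targets": [
    {"gripper": -1, "offset": [0, 0, 0], "twist": [0, 0, 0]},
    {"gripper": -1, "offset": [0, 0, 0], "twist": [0, 0, 0]},
    {"gripper": -1, "offset": [0, 0, 0], "twist": [0, 0, 0]},
    {"gripper": -1, "offset": [0, 0, 0], "twist": [0, 0, 0]}
  ]
}}

```text
time_s: 3.7
tool_pos: [0.3729, -0.1791, 0.0508]
tool_rot: [0.754, 0.657, 0.0, 0.0]
force: [0.4, -0.9, 0.7]
width: -0.0001
grip_force: 0.0
```

```bash
python3 -c "
from h import *
st();im=robot.get_image('scene');a=cv2.resize(im[240:330,240:350],(792,594),interpolation=cv2.INTER_CUBIC);cv2.imwrite('pics/s3.png',a)
o=robot.get_obs()['tool_pos']
for p in (o,o+[0,0,.019],(.3717-.00683,-.18-.0495,.066),(.3717+.00683,-.18+.0495,.066),(.3717,-.18,.066)): print((pix('scene',np.array(p))-[240,240])*7.2)"
```

```text
t 3.7 p [ 0.3729 -0.1791  0.0508] F [ 0.4 -0.9  0.7] w -0.0001 g 0.0 ang [ 0.  0. -0.]
[296.44081926 455.92582618]
[298.79621645 411.20241594]
[433.19500806 525.45620712]
[171.52617943 327.94938181]
[298.87647258 424.07299055]
```

View pics/s3.png

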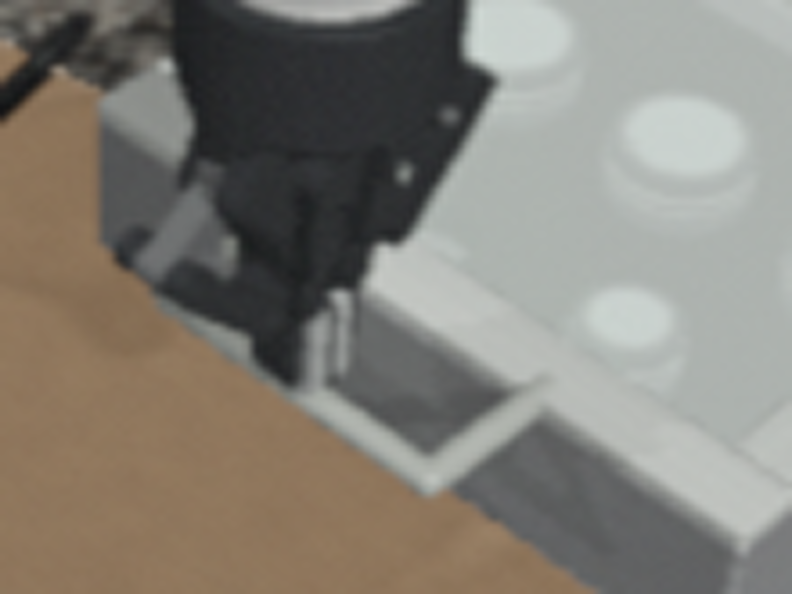

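The black finger's lower edge ends right at the bar line, around crop (290,388). The pads closed too high and missed the bar, so I'll open, go 17 mm lower and close again.

>>> {"op": "arm_command", "data": {
  "targets": [
    {"gripper": -0.25, "offset": [0, 0, -0.1], "twist": [0, 0, 0]},
    {"gripper": -0.25, "offset": [0, 0, 0], "twist": [0, 0, 0]},
    {"gripper": -0.25, "offset": [0, 0, 0], "twist": [0, 0, 0]},
    {"gripper": -0.25, "offset": [0, 0, 0.15], "twist": [0, 0, 0]},
    {"gripper": -0.25, "offset": [0, 0, 0.12], "twist": [0, 0, 0]}
  ]
}}

```text
time_s: 4.38
tool_pos: [0.3722, -0.1784, 0.032]
tool_rot: [0.754, 0.657, -0.0, -0.001]
force: [0.2, 0.1, 0.3]
width: 0.0322
grip_force: 0.0
```

>>> {"op": "arm_command", "data": {
  "targets": [
    {"gripper": -1, "offset": [0, 0, 0], "twist": [0, 0, 0]},
    {"gripper": -1, "offset": [0, 0, 0], "twist": [0, 0, 0]},
    {"gripper": -1, "offset": [0, 0, 0], "twist": [0, 0, 0]},
    {"gripper": -1, "offset": [0, 0, 0], "twist": [0, 0, 0]}
  ]
}}

```text
time_s: 4.88
tool_pos: [0.3728, -0.1783, 0.0333]
tool_rot: [0.754, 0.657, 0.0, -0.0]
force: [3.0, 4.4, -3.4]
width: 0.0078
grip_force: 58.4
```

>>> {"op": "arm_command", "data": {
  "targets": [
    {"gripper": -1, "offset": [0, 0, -0.08], "twist": [0, 0, 0]},
    {"gripper": -1, "offset": [0, 0.01, -0.13], "twist": [0, 0, 0]},
    {"gripper": -1, "offset": [0, 0.03, -0.2], "twist": [0, 0, 0]},
    {"gripper": -1, "offset": [0, 0, 0], "twist": [0, 0, 0]}
  ]
}}

```text
time_s: 5.38
tool_pos: [0.3769, -0.179, 0.0755]
tool_rot: [0.754, 0.657, 0.0, -0.0]
force: [1.3, 4.0, 0.2]
width: 0.0075
grip_force: 59.2
```

```bash
python3 -c "
from h import *
st();im=robot.get_image('scene');a=cv2.resize(im[190:330,220:420],(800,560),interpolation=cv2.INTER_CUBIC);cv2.imwrite('pics/s4.png',a)"
```

```text
t 5.4 p [ 0.3769 -0.179   0.0755] F [1.3 4.  0.2] w 0.0075 g 59.2 ang [ 0.    -0.001  0.   ]
```

View pics/s4.png

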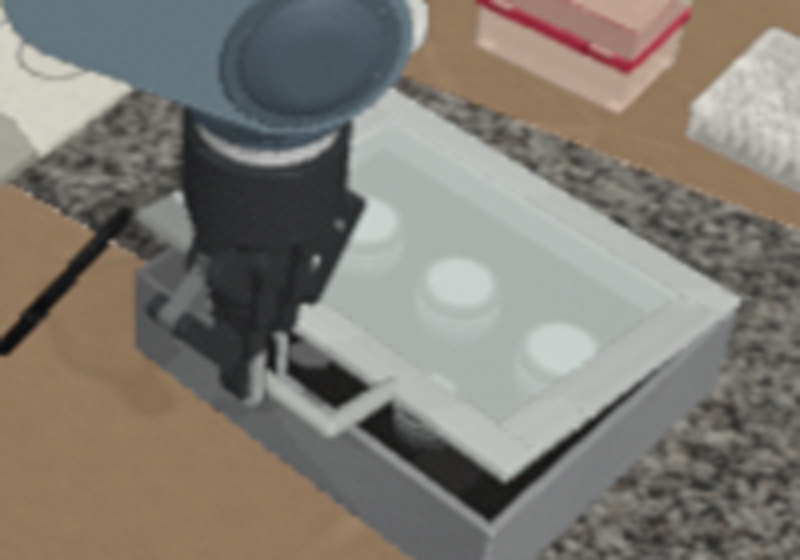

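The door is lifting and the bar sits in the fingers at crop ~(265,370). I'll continue along the arc.

>>> {"op": "arm_command", "data": {
  "targets": [
    {"gripper": -1, "offset": [0, 0.06, -0.25], "twist": [0, 0, 0]},
    {"gripper": -1, "offset": [0, 0.08, -0.24], "twist": [0, 0, 0]},
    {"gripper": -1, "offset": [0, 0.1, -0.23], "twist": [0, 0, 0]},
    {"gripper": -1, "offset": [0, 0.13, -0.22], "twist": [0, 0, 0]},
    {"gripper": -1, "offset": [0, 0.15, -0.21], "twist": [0, 0, 0]}
  ]
}}

```text
time_s: 6.05
tool_pos: [0.4265, -0.1861, 0.1893]
tool_rot: [0.754, 0.657, -0.002, -0.002]
force: [-2.1, -0.5, -4.1]
width: 0.0075
grip_force: 58.4
```

>>> {"op": "arm_command", "data": {
  "targets": [
    {"gripper": -1, "offset": [0, 0.17, -0.19], "twist": [0, 0, 0]},
    {"gripper": -1, "offset": [0, 0.19, -0.18], "twist": [0, 0, 0]},
    {"gripper": -1, "offset": [0, 0.2, -0.15], "twist": [0, 0, 0]},
    {"gripper": -1, "offset": [0, 0.22, -0.13], "twist": [0, 0, 0]},
    {"gripper": -1, "offset": [0, 0.23, -0.12], "twist": [0, 0, 0]}
  ]
}}

```text
time_s: 6.68
tool_pos: [0.5278, -0.2008, 0.27]
tool_rot: [0.754, 0.657, -0.002, -0.0]
force: [-5.9, 2.6, 8.3]
width: 0.0072
grip_force: 58.8
```

>>> {"op": "arm_command", "data": {
  "targets": [
    {"gripper": -1, "offset": [0, 0.24, -0.08], "twist": [0, 0, 0]},
    {"gripper": -1, "offset": [0, 0.24, -0.07], "twist": [0, 0, 0]},
    {"gripper": -1, "offset": [0, 0.26, -0.04], "twist": [0, 0, 0]},
    {"gripper": -1, "offset": [0, 0, 0], "twist": [0, 0, 0]}
  ]
}}

```text
time_s: 7.18
tool_pos: [0.604, -0.212, 0.2897]
tool_rot: [0.754, 0.657, 0.001, 0.004]
force: [0.3, 0.8, 8.9]
width: 0.0072
grip_force: 60.0
```

>>> {"op": "arm_command", "data": {
  "targets": [
    {"gripper": -1, "offset": [0, 0.25, 0], "twist": [0, 0, 0]},
    {"gripper": -1, "offset": [0, 0.26, 0.01], "twist": [0, 0, 0]},
    {"gripper": -1, "offset": [0, 0.25, 0.03], "twist": [0, 0, 0]},
    {"gripper": -1, "offset": [0, 0.25, 0.05], "twist": [0, 0, 0]},
    {"gripper": -1, "offset": [0, 0, 0], "twist": [0, 0, 0]}
  ]
}}

```text
time_s: 7.8
tool_pos: [0.7032, -0.2261, 0.2772]
tool_rot: [0.754, 0.657, -0.0, 0.002]
force: [0.5, -13.4, -1.8]
width: 0.0071
grip_force: 62.3
```

```bash
python3 -c "
from h import *
st();a=robot.get_image('scene')[90:350,140:490];b=robot.get_image('top')[150:300,280:420]
cv2.imwrite('pics/s5.png',np.hstack([cv2.resize(a,(400,297)),cv2.resize(b,(400,429))[:297]]) if 0 else cv2.resize(a,(780,580)))"
```

```text
t 7.8 p [ 0.7032 -0.2261  0.2772] F [  0.5 -13.4  -1.8] w 0.0071 g 62.3 ang [ 0.003  0.003 -0.   ]
```

View pics/s5.png

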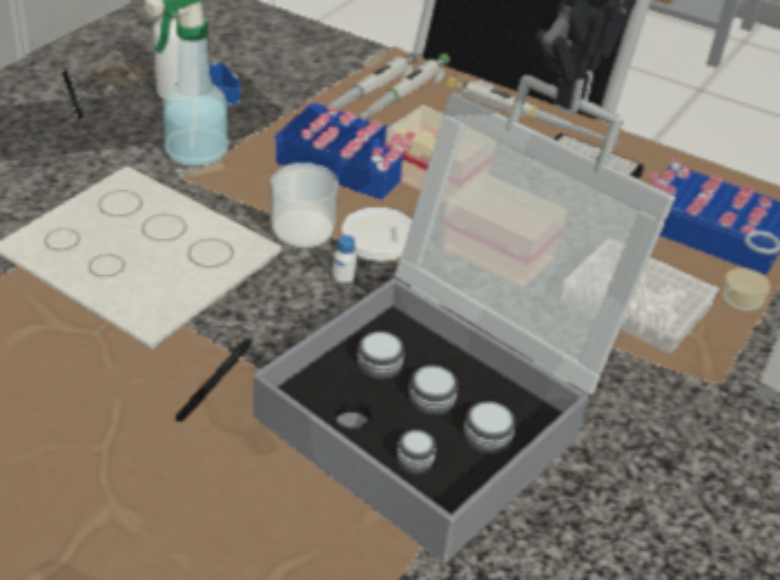

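The door leans back open. Three wide tubes stand in the back row at crop (381,350), (434,386) and (490,424). One slim tube is front right at (416,450), and the front-left cutout (352,420) is empty. I'll release the handle and go to the first wide tube.

>>> {"op": "arm_command", "data": {
  "targets": [
    {"gripper": -0.2, "offset": [0, 0, 0], "twist": [0, 0, 0]},
    {"gripper": -0.2, "offset": [0, 0, 0], "twist": [0, 0, 0]},
    {"gripper": -0.2, "offset": [0, 0, -0.2], "twist": [0, 0, 0]},
    {"gripper": -0.2, "offset": [0, 0, -0.4], "twist": [0, 0, 0]},
    {"gripper": -0.2, "offset": [0, -0.1, -0.3], "twist": [0, 0, 0]}
  ]
}}

```text
time_s: 8.52
tool_pos: [0.6921, -0.2228, 0.37]
tool_rot: [0.754, 0.657, 0.001, 0.001]
force: [0.1, 0.1, 0.3]
width: 0.0338
grip_force: 0.0
```

```bash
python3 -c "
from h import *
st();plan([(.5541,-.1345,.30),(.5541,-.1345,.10),(.5541,-.1345,.03)])"
```

```text
t 8.5 p [ 0.6921 -0.2228  0.37  ] F [0.1 0.1 0.3] w 0.0338 g 0.0 ang [0.003 0.001 0.   ]
[0.17, -0.37, 0.17] [0.02, 0.01, 0.0]
[0.17, -0.37, 0.18] [0.0, -0.0, 0.0]
[0.17, -0.37, 0.17] [0.0, -0.0, 0.0]
[0.18, -0.38, 0.18] [0.0, -0.0, 0.0]
-- [ 0.554 -0.134  0.3  ]
[-0.0, 0.0, 0.5] [0.0, -0.0, 0.0]
[-0.0, 0.0, 0.5] [0.0, -0.0, 0.0]
[-0.0, 0.0, 0.5] [0.0, -0.0, 0.0]
[-0.0, 0.0, 0.5] [0.0, -0.0, 0.0]
-- [ 0.554 -0.134  0.1  ]
[-0.0, 0.0, 0.35] [0.0, -0.0, 0.0]
[-0.0, 0.0, 0.35] [0.0, -0.0, 0.0]
-- [ 0.554 -0.134  0.03 ]
```

>>> {"op": "arm_command", "data": {
  "targets": [
    {"gripper": 0.6, "offset": [0.17, -0.37, 0.17], "twist": [0.02, 0.01, 0]},
    {"gripper": 0.6, "offset": [0.17, -0.37, 0.18], "twist": [0, 0, 0]},
    {"gripper": 0.6, "offset": [0.17, -0.37, 0.17], "twist": [0, 0, 0]},
    {"gripper": 0.6, "offset": [0.18, -0.38, 0.18], "twist": [0, 0, 0]},
    {"gripper": 0.6, "offset": [0, 0, 0.4], "twist": [0, 0, 0]}
  ]
}}

```text
time_s: 9.15
tool_pos: [0.5535, -0.1332, 0.2606]
tool_rot: [0.753, 0.658, 0.001, 0.002]
force: [0.6, -0.4, -0.6]
width: 0.0686
grip_force: 0.0
```

>>> {"op": "arm_command", "data": {
  "targets": [
    {"gripper": 0.6, "offset": [0, 0, 0.5], "twist": [0, 0, 0]},
    {"gripper": 0.6, "offset": [0, 0, 0.5], "twist": [0, 0, 0]},
    {"gripper": 0.6, "offset": [0, 0, 0.4], "twist": [0, 0, 0]},
    {"gripper": 0.6, "offset": [0, 0, 0.2], "twist": [0, 0, 0]},
    {"gripper": 0.6, "offset": [0, 0, 0], "twist": [0, 0, 0]}
  ]
}}

```text
time_s: 9.78
tool_pos: [0.5529, -0.1337, 0.0967]
tool_rot: [0.754, 0.657, -0.001, -0.002]
force: [-0.2, 0.4, 0.5]
width: 0.0682
grip_force: 0.0
```

```bash
python3 -c "
from h import *
st();plan([(.5541,-.1345,.05),(.5541,-.1345,.028)])"
```

```text
t 9.8 p [ 0.5529 -0.1337  0.0967] F [-0.2  0.4  0.5] w 0.0682 g 0.0 ang [-0.004 -0.002  0.   ]
[-0.01, 0.01, 0.47] [-0.03, -0.01, 0.0]
-- [ 0.554 -0.135  0.05 ]
[0.0, 0.0, 0.22] [0.0, -0.0, 0.0]
-- [ 0.554 -0.135  0.028]
```

>>> {"op": "arm_command", "data": {
  "targets": [
    {"gripper": 0.6, "offset": [-0.01, 0.01, 0.2], "twist": [-0.03, -0.01, 0]},
    {"gripper": 0.6, "offset": [0, 0, 0.26], "twist": [0, 0, 0]},
    {"gripper": 0.6, "offset": [0, 0, 0.16], "twist": [0, 0, 0]},
    {"gripper": 0.6, "offset": [0, 0, 0.08], "twist": [0, 0, 0]},
    {"gripper": 0.6, "offset": [0, 0, 0], "twist": [0, 0, 0]}
  ]
}}

```text
time_s: 10.4
tool_pos: [0.5542, -0.1351, 0.0272]
tool_rot: [0.754, 0.657, 0.0, 0.001]
force: [0.1, 0.4, 0.3]
width: 0.0681
grip_force: 0.0
```

>>> {"op": "arm_command", "data": {
  "targets": [
    {"gripper": -1, "offset": [0, 0, 0], "twist": [0, 0, 0]},
    {"gripper": -1, "offset": [0, 0, 0], "twist": [0, 0, 0]},
    {"gripper": -1, "offset": [0, 0, 0], "twist": [0, 0, 0]},
    {"gripper": -1, "offset": [0, 0, 0], "twist": [0, 0, 0]}
  ]
}}

```text
time_s: 10.9
tool_pos: [0.5542, -0.1351, 0.0273]
tool_rot: [0.754, 0.657, 0.001, 0.001]
force: [-1.1, 0.2, 2.9]
width: 0.0001
grip_force: 1.4
```

```bash
python3 -c "
from h import *
st();im=robot.get_image('scene');a=im[210:320,240:400]
cv2.imwrite('pics/s6.png',cv2.resize(a,(800,550),interpolation=cv2.INTER_CUBIC))
o=robot.get_obs()['tool_pos']
for p in (o,o+[0,0,.02]):print((pix('scene',p)-[240,210])*5)"
```

```text
t 10.9 p [ 0.5542 -0.1351  0.0273] F [-1.1  0.2  2.9] w 0.0001 g 1.4 ang [ 0.002  0.    -0.   ]
[353.20442227 212.90985002]
[356.32854454 181.66522815]
```

View pics/s6.png

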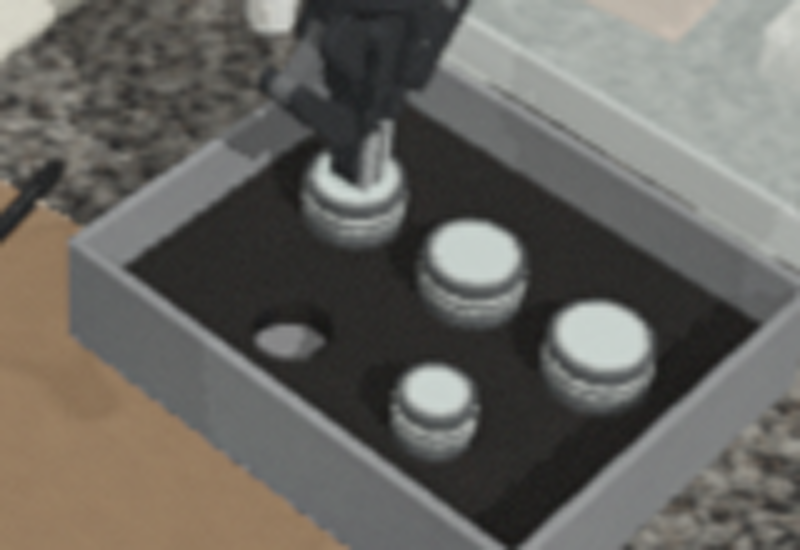

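Both fingertips rest on the tube's top at crop (362,180). The true tips are therefore about 22 mm above the reported TCP, which also explains the first miss on the handle. I'll re-grasp lower.

>>> {"op": "arm_command", "data": {
  "targets": [
    {"gripper": -1, "offset": [0, 0, -0.25], "twist": [0, 0, 0]},
    {"gripper": 0.6, "offset": [0, 0, 0], "twist": [0, 0, 0]},
    {"gripper": 0.6, "offset": [0, 0, 0], "twist": [0, 0, 0]},
    {"gripper": 0.6, "offset": [0, 0, 0], "twist": [0, 0, 0]},
    {"gripper": 0.6, "offset": [0, 0, 0.2], "twist": [0, 0, 0]}
  ]
}}

```text
time_s: 11.58
tool_pos: [0.5549, -0.1354, 0.032]
tool_rot: [0.754, 0.657, 0.001, 0.002]
force: [0.3, 0.6, -1.5]
width: 0.0679
grip_force: 0.0
```

>>> {"op": "arm_command", "data": {
  "targets": [
    {"gripper": 0.6, "offset": [0, 0, 0.12], "twist": [0, 0, 0]},
    {"gripper": 0.6, "offset": [0, 0, 0.09], "twist": [0, 0, 0]},
    {"gripper": 0.6, "offset": [0, 0, 0.06], "twist": [0, 0, 0]},
    {"gripper": 0.6, "offset": [0, 0, 0], "twist": [0, 0, 0]}
  ]
}}

```text
time_s: 12.08
tool_pos: [0.5537, -0.1348, 0.0043]
tool_rot: [0.754, 0.657, 0.0, 0.0]
force: [-0.8, -0.3, 0.0]
width: 0.0681
grip_force: 0.0
```

>>> {"op": "arm_command", "data": {
  "targets": [
    {"gripper": -1, "offset": [0, 0, 0], "twist": [0, 0, 0]},
    {"gripper": -1, "offset": [0, 0, 0], "twist": [0, 0, 0]},
    {"gripper": -1, "offset": [0, 0, 0], "twist": [0, 0, 0]},
    {"gripper": -1, "offset": [0, 0, 0], "twist": [0, 0, 0]}
  ]
}}

```text
time_s: 12.58
tool_pos: [0.5551, -0.1353, 0.006]
tool_rot: [0.754, 0.657, 0.001, 0.002]
force: [0.3, 0.2, 5.7]
width: 0.0437
grip_force: 61.3
```

>>> {"op": "arm_command", "data": {
  "targets": [
    {"gripper": -1, "offset": [0, 0, -0.03], "twist": [0, 0, 0.5]},
    {"gripper": -1, "offset": [0, 0, -0.05], "twist": [0, 0, -1]},
    {"gripper": -1, "offset": [0, 0, -0.06], "twist": [0, 0, 1]},
    {"gripper": -1, "offset": [0, 0, -0.08], "twist": [0, 0, -0.5]},
    {"gripper": -1, "offset": [0, 0, -0.1], "twist": [0, 0, 0]}
  ]
}}

```text
time_s: 13.2
tool_pos: [0.5528, -0.1345, 0.0361]
tool_rot: [0.754, 0.657, -0.0, -0.001]
force: [-0.0, 0.9, -1.3]
width: 0.0439
grip_force: 63.3
```

>>> {"op": "arm_command", "data": {
  "targets": [
    {"gripper": -1, "offset": [0, 0, -0.25], "twist": [0, 0, 0]},
    {"gripper": -1, "offset": [0, 0, -0.4], "twist": [0, 0, 0]},
    {"gripper": -1, "offset": [0, 0, -0.1], "twist": [0, 0, 0]},
    {"gripper": -1, "offset": [0, 0, 0], "twist": [0, 0, 0]}
  ]
}}

```text
time_s: 13.7
tool_pos: [0.5537, -0.1349, 0.1118]
tool_rot: [0.754, 0.657, 0.0, 0.001]
force: [-0.6, -0.4, -1.7]
width: 0.0441
grip_force: 63.4
```

```bash
python3 -c "
from h import *
st();plan([(.56,0,.11),(.5963,.2735,.11)],.5)"
```

```text
t 13.7 p [ 0.5537 -0.1349  0.1118] F [-0.6 -0.4 -1.7] w 0.0441 g 63.4 ang [ 0.001  0.    -0.   ]
[0.45, -0.04, 0.01] [0.01, 0.0, -0.0]
[0.45, -0.04, 0.0] [0.0, 0.0, -0.0]
[0.44, -0.04, 0.01] [0.0, 0.0, -0.0]
-- [ 0.56  -0.001  0.11 ]
[0.46, -0.0, -0.0] [0.0, 0.0, -0.0]
[0.46, -0.0, -0.0] [0.0, 0.0, -0.0]
[0.46, -0.0, -0.0] [0.0, 0.0, -0.0]
[0.46, -0.01, -0.0] [0.0, 0.0, -0.0]
[0.46, -0.0, -0.0] [0.0, 0.0, -0.0]
[0.46, -0.01, -0.0] [0.0, 0.0, -0.0]
-- [0.596 0.273 0.11 ]
```

>>> {"op": "arm_command", "data": {
  "targets": [
    {"gripper": -1, "offset": [0.45, -0.04, 0.0], "twist": [0, 0, 0]},
    {"gripper": -1, "offset": [0.45, -0.04, 0], "twist": [0, 0, 0]},
    {"gripper": -1, "offset": [0.44, -0.04, 0], "twist": [0, 0, 0]},
    {"gripper": -1, "offset": [0.46, 0, 0], "twist": [0, 0, 0]},
    {"gripper": -1, "offset": [0.46, 0, 0], "twist": [0, 0, 0]}
  ]
}}

```text
time_s: 14.32
tool_pos: [0.5712, 0.0921, 0.1093]
tool_rot: [0.754, 0.657, -0.001, -0.001]
force: [1.0, -1.1, -2.7]
width: 0.0441
grip_force: 63.4
```

>>> {"op": "arm_command", "data": {
  "targets": [
    {"gripper": -1, "offset": [0.46, 0, 0.0], "twist": [0, 0, 0]},
    {"gripper": -1, "offset": [0.46, -0.01, 0], "twist": [0, 0, 0]},
    {"gripper": -1, "offset": [0.46, 0, 0], "twist": [0, 0, 0]},
    {"gripper": -1, "offset": [0.46, -0.01, 0], "twist": [0, 0, 0]},
    {"gripper": -1, "offset": [0, 0, 0.2], "twist": [0, 0, 0]}
  ]
}}

```text
time_s: 14.95
tool_pos: [0.5959, 0.2759, 0.0908]
tool_rot: [0.753, 0.658, 0.001, 0.0]
force: [-0.2, -0.0, -2.3]
width: 0.0437
grip_force: 63.4
```

>>> {"op": "arm_command", "data": {
  "targets": [
    {"gripper": -1, "offset": [0, 0, 0.3], "twist": [0, 0, 0]},
    {"gripper": -1, "offset": [0, 0, 0.2], "twist": [0, 0, 0]},
    {"gripper": -1, "offset": [0, 0, 0], "twist": [0, 0, 0]},
    {"gripper": -1, "offset": [0, 0, 0], "twist": [0, 0, 0]}
  ]
}}

```text
time_s: 15.45
tool_pos: [0.5966, 0.2729, 0.0424]
tool_rot: [0.754, 0.657, 0.001, 0.001]
force: [-0.2, 0.2, -1.5]
width: 0.0441
grip_force: 63.3
```

```bash
python3 -c "
from h import *
st();plan([(.5963,.2735,.021)],.5)"
```

```text
t 15.4 p [0.5966 0.2729 0.0424] F [-0.2  0.2 -1.5] w 0.0441 g 63.3 ang [ 0.002 -0.    -0.001]
[0.01, -0.0, 0.21] [0.02, -0.0, -0.0]
-- [0.597 0.274 0.021]
```

>>> {"op": "arm_command", "data": {
  "targets": [
    {"gripper": -1, "offset": [0.01, 0, 0.08], "twist": [0, 0, 0]},
    {"gripper": -1, "offset": [0, 0, 0.05], "twist": [0, 0, 0]},
    {"gripper": -1, "offset": [0, 0, 0.04], "twist": [0, 0, 0]},
    {"gripper": -1, "offset": [0, 0, 0.02], "twist": [0, 0, 0]},
    {"gripper": -1, "offset": [0, 0, 0], "twist": [0, 0, 0]}
  ]
}}

```text
time_s: 16.08
tool_pos: [0.5961, 0.2741, 0.0226]
tool_rot: [0.754, 0.657, 0.0, 0.0]
force: [-0.7, 0.8, -1.9]
width: 0.0439
grip_force: 63.3
```

>>> {"op": "arm_command", "data": {
  "targets": [
    {"gripper": -1, "offset": [0, 0, 0.015], "twist": [0, 0, 0]},
    {"gripper": -1, "offset": [0, 0, 0.01], "twist": [0, 0, 0]},
    {"gripper": -1, "offset": [0, 0, 0], "twist": [0, 0, 0]}
  ]
}}

```text
time_s: 16.45
tool_pos: [0.5961, 0.2741, 0.0202]
tool_rot: [0.754, 0.657, 0.0, 0.0]
force: [-0.3, -0.1, -0.7]
width: 0.0439
grip_force: 63.3
```

>>> {"op": "arm_command", "data": {
  "targets": [
    {"gripper": -1, "offset": [0, 0, 0.01], "twist": [0, 0, 0]},
    {"gripper": -1, "offset": [0, 0, 0.01], "twist": [0, 0, 0]},
    {"gripper": -1, "offset": [0, 0, 0], "twist": [0, 0, 0]}
  ]
}}

```text
time_s: 16.82
tool_pos: [0.5965, 0.2743, 0.02]
tool_rot: [0.754, 0.657, 0.0, 0.001]
force: [-4.7, -1.0, 8.0]
width: 0.0446
grip_force: 64.5
```

>>> {"op": "arm_command", "data": {
  "targets": [
    {"gripper": 0.6, "offset": [0, 0, 0], "twist": [0, 0, 0]},
    {"gripper": 0.6, "offset": [0, 0, 0], "twist": [0, 0, 0]},
    {"gripper": 0.6, "offset": [0, 0, 0], "twist": [0, 0, 0]},
    {"gripper": 0.6, "offset": [0, 0, -0.3], "twist": [0, 0, 0]},
    {"gripper": 0.6, "offset": [0, 0, -0.55], "twist": [0, 0, 0]}
  ]
}}

```text
time_s: 17.45
tool_pos: [0.5939, 0.2735, 0.1011]
tool_rot: [0.754, 0.657, -0.002, -0.001]
force: [0.2, 1.0, 0.5]
width: 0.0683
grip_force: 0.0
```

```bash
python3 -c "
from h import *
st();plan([(.56,0,.11),(.5445,-.2038,.10),(.5445,-.2038,.005)],.55)"
```

```text
t 17.4 p [0.5939 0.2735 0.1011] F [0.2 1.  0.5] w 0.0683 g 0.0 ang [-0.005  0.002 -0.   ]
[-0.46, 0.01, -0.01] [-0.04, 0.02, -0.0]
[-0.46, 0.01, -0.02] [0.0, 0.0, -0.0]
[-0.46, 0.0, -0.01] [0.0, 0.0, -0.0]
[-0.46, 0.01, -0.02] [0.0, 0.0, -0.0]
[-0.46, 0.0, -0.01] [0.0, 0.0, -0.0]
[-0.46, 0.01, -0.02] [0.0, 0.0, -0.0]
-- [ 0.56 -0.    0.11]
[-0.51, 0.03, 0.03] [0.0, 0.0, -0.0]
[-0.51, 0.03, 0.02] [0.0, 0.0, -0.0]
[-0.51, 0.03, 0.03] [0.0, 0.0, -0.0]
[-0.51, 0.03, 0.02] [0.0, 0.0, -0.0]
-- [ 0.544 -0.204  0.1  ]
[0.0, 0.0, 0.48] [0.0, 0.0, -0.0]
[0.0, 0.0, 0.47] [0.0, 0.0, -0.0]
-- [ 0.544 -0.204  0.005]
```

>>> {"op": "arm_command", "data": {
  "targets": [
    {"gripper": 0.6, "offset": [-0.46, 0.01, -0.01], "twist": [0, 0, 0]},
    {"gripper": 0.6, "offset": [-0.46, 0.01, -0.02], "twist": [0, 0, 0]},
    {"gripper": 0.6, "offset": [-0.46, 0, -0.01], "twist": [0, 0, 0]},
    {"gripper": 0.6, "offset": [-0.46, 0.01, -0.02], "twist": [0, 0, 0]},
    {"gripper": 0.6, "offset": [-0.46, 0, -0.01], "twist": [0, 0, 0]}
  ]
}}

```text
time_s: 18.08
tool_pos: [0.5675, 0.0444, 0.1105]
tool_rot: [0.754, 0.657, 0.001, 0.001]
force: [0.1, -0.2, -0.8]
width: 0.0686
grip_force: 0.0
```

>>> {"op": "arm_command", "data": {
  "targets": [
    {"gripper": 0.6, "offset": [-0.46, 0.01, -0.02], "twist": [0, 0, 0]},
    {"gripper": 0.6, "offset": [-0.51, 0.03, 0.03], "twist": [0, 0, 0]},
    {"gripper": 0.6, "offset": [-0.51, 0.03, 0.02], "twist": [0, 0, 0]},
    {"gripper": 0.6, "offset": [-0.51, 0.03, 0.03], "twist": [0, 0, 0]},
    {"gripper": 0.6, "offset": [-0.51, 0.03, 0.02], "twist": [0, 0, 0]}
  ]
}}

```text
time_s: 18.7
tool_pos: [0.5461, -0.2052, 0.1023]
tool_rot: [0.754, 0.657, 0.0, 0.001]
force: [0.5, -0.4, -0.1]
width: 0.0682
grip_force: 0.0
```

>>> {"op": "arm_command", "data": {
  "targets": [
    {"gripper": 0.6, "offset": [0, 0, 0], "twist": [0, 0, 0]},
    {"gripper": 0.6, "offset": [0, 0, 0.2], "twist": [0, 0, 0]},
    {"gripper": 0.6, "offset": [0, 0, 0.2], "twist": [0, 0, 0]},
    {"gripper": 0.6, "offset": [0, 0, 0], "twist": [0, 0, 0]}
  ]
}}

```text
time_s: 19.2
tool_pos: [0.5444, -0.2011, 0.0589]
tool_rot: [0.753, 0.658, -0.001, -0.003]
force: [-0.4, -0.9, -0.0]
width: 0.0681
grip_force: 0.0
```

```bash
python3 -c "
from h import *
from fit import fit
st();plan([(.5445,-.2038,.006)],.55)
im=robot.get_image('top');cv2.imwrite('pics/t7.png',cv2.resize(im[165:275,155:265],(600,600),interpolation=cv2.INTER_CUBIC))" | grep -v '^\[0\.[3456]\|back_2\|cab\|^[hws][i12a]'
```

```text
w3 [ 0.535  -0.2732]
[ 0.54444792 -0.20111502  0.05892233] [[ 0.13498383  0.99083895 -0.00418877]
 [ 0.99084438 -0.13497104  0.00319902]
 [ 0.00260436 -0.00458224 -0.99998611]]
t 19.2 p [ 0.5444 -0.2011  0.0589] F [-0.4 -0.9 -0. ] w 0.0681 g 0.0 ang [-0.005 -0.003  0.002]
[-0.03, 0.01, 0.53] [-0.04, -0.02, 0.01]
-- [ 0.545 -0.204  0.006]
```

View pics/t7.png

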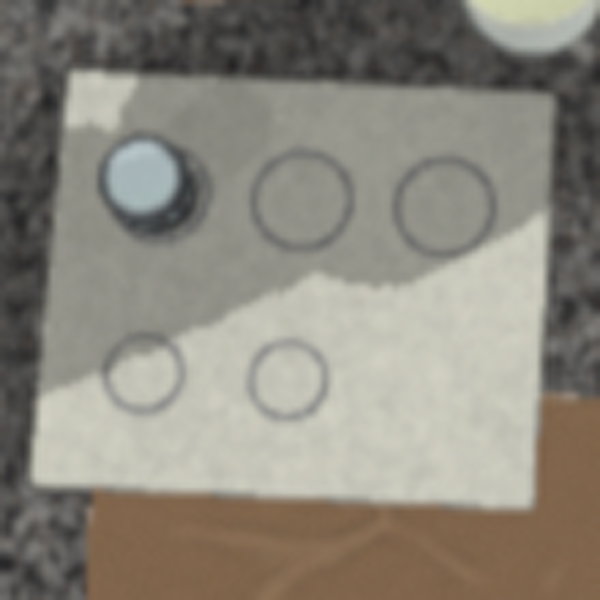

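```bash
python3 -c "
from h import *
print(world('top',155+143.5/5.4545-.5,165+177.5/5.4545-.5,.064),pix('top',np.array([.5963,.2735,.064])))"
```

```text
[0.59662637 0.27462116 0.064     ] [181.20548739 197.15847061]
```

>>> {"op": "arm_command", "data": {
  "targets": [
    {"gripper": 0.6, "offset": [-0.02, 0.01, 0.2], "twist": [-0.04, -0.02, 0]},
    {"gripper": 0.6, "offset": [0, 0, 0.18], "twist": [0, 0, 0]},
    {"gripper": 0.6, "offset": [0, 0, 0.1], "twist": [0, 0, 0]},
    {"gripper": 0.6, "offset": [0, 0, 0.05], "twist": [0, 0, 0]},
    {"gripper": 0.6, "offset": [0, 0, 0], "twist": [0, 0, 0]}
  ]
}}

```text
time_s: 19.88
tool_pos: [0.5474, -0.2058, 0.0093]
tool_rot: [0.754, 0.657, 0.001, 0.003]
force: [-0.1, -0.3, 0.5]
width: 0.0683
grip_force: 0.0
```

>>> {"op": "arm_command", "data": {
  "targets": [
    {"gripper": -1, "offset": [0, 0, 0], "twist": [0, 0, 0]},
    {"gripper": -1, "offset": [0, 0, 0], "twist": [0, 0, 0]},
    {"gripper": -1, "offset": [0, 0, 0], "twist": [0, 0, 0]},
    {"gripper": -1, "offset": [0, 0, 0], "twist": [0, 0, 0]}
  ]
}}

```text
time_s: 20.38
tool_pos: [0.5465, -0.2058, 0.0104]
tool_rot: [0.754, 0.657, 0.0, 0.002]
force: [-7.0, 1.0, 7.4]
width: 0.044
grip_force: 60.1
```

The first tube stands about 1 mm from the centre of back_1, and the second is gripped. Next I'll pull it.

>>> {"op": "arm_command", "data": {
  "targets": [
    {"gripper": -1, "offset": [0, 0, -0.03], "twist": [0, 0, 0.5]},
    {"gripper": -1, "offset": [0, 0, -0.05], "twist": [0, 0, -1]},
    {"gripper": -1, "offset": [0, 0, -0.06], "twist": [0, 0, 1]},
    {"gripper": -1, "offset": [0, 0, -0.08], "twist": [0, 0, -0.5]},
    {"gripper": -1, "offset": [0, 0, -0.1], "twist": [0, 0, 0]}
  ]
}}

```text
time_s: 21.0
tool_pos: [0.547, -0.2056, 0.0416]
tool_rot: [0.754, 0.657, 0.001, 0.003]
force: [1.1, 0.1, -1.1]
width: 0.0436
grip_force: 62.0
```

>>> {"op": "arm_command", "data": {
  "targets": [
    {"gripper": -1, "offset": [0, 0, -0.25], "twist": [0, 0, 0]},
    {"gripper": -1, "offset": [0, 0, -0.4], "twist": [0, 0, 0]},
    {"gripper": -1, "offset": [0, 0, -0.1], "twist": [0, 0, 0]},
    {"gripper": -1, "offset": [0, 0, 0], "twist": [0, 0, 0]}
  ]
}}

```text
time_s: 21.5
tool_pos: [0.5469, -0.2056, 0.1166]
tool_rot: [0.754, 0.657, 0.001, 0.004]
force: [-0.8, -0.0, -1.6]
width: 0.0439
grip_force: 62.1
```

```bash
python3 -c "
from h import *
st();plan([(.55,-.05,.115),(.594,.197,.115),(.594,.197,.045)],.5)"
```

```text
t 21.5 p [ 0.5469 -0.2056  0.1166] F [-0.8 -0.  -1.6] w 0.0439 g 62.1 ang [ 0.007  0.003 -0.   ]
[0.39, -0.05, 0.0] [0.06, 0.02, -0.0]
[0.39, -0.04, 0.0] [-0.0, 0.0, -0.0]
[0.38, -0.05, 0.01] [-0.0, 0.0, -0.0]
[0.39, -0.04, 0.0] [-0.0, 0.0, -0.0]
-- [ 0.55  -0.05   0.115]
[0.42, 0.02, 0.0] [-0.0, 0.0, -0.0]
[0.42, 0.01, 0.0] [-0.0, 0.0, -0.0]
[0.42, 0.02, 0.0] [-0.0, 0.0, -0.0]
[0.41, 0.01, 0.0] [-0.0, 0.0, -0.0]
[0.42, 0.02, 0.0] [-0.0, 0.0, -0.0]
[0.41, 0.01, 0.0] [-0.0, 0.0, -0.0]
-- [0.594 0.197 0.115]
[0.0, 0.0, 0.35] [-0.0, 0.0, -0.0]
[0.0, 0.0, 0.35] [-0.0, 0.0, -0.0]
-- [0.594 0.197 0.045]
```

>>> {"op": "arm_command", "data": {
  "targets": [
    {"gripper": -1, "offset": [0.39, -0.05, 0.0], "twist": [0.04, 0.02, 0]},
    {"gripper": -1, "offset": [0.39, -0.04, 0], "twist": [0, 0, 0]},
    {"gripper": -1, "offset": [0.38, -0.05, 0], "twist": [0, 0, 0]},
    {"gripper": -1, "offset": [0.39, -0.04, 0], "twist": [0, 0, 0]},
    {"gripper": -1, "offset": [0.42, 0.02, 0], "twist": [0, 0, 0]}
  ]
}}

```text
time_s: 22.12
tool_pos: [0.5561, -0.0066, 0.1138]
tool_rot: [0.754, 0.657, -0.001, -0.001]
force: [0.9, -0.1, -1.8]
width: 0.044
grip_force: 62.1
```

>>> {"op": "arm_command", "data": {
  "targets": [
    {"gripper": -1, "offset": [0.42, 0.01, 0.0], "twist": [0, 0, 0]},
    {"gripper": -1, "offset": [0.42, 0.02, 0], "twist": [0, 0, 0]},
    {"gripper": -1, "offset": [0.41, 0.01, 0], "twist": [0, 0, 0]},
    {"gripper": -1, "offset": [0.42, 0.02, 0], "twist": [0, 0, 0]},
    {"gripper": -1, "offset": [0.41, 0.01, 0], "twist": [0, 0, 0]}
  ]
}}

```text
time_s: 22.75
tool_pos: [0.5919, 0.1982, 0.1136]
tool_rot: [0.754, 0.657, -0.001, -0.001]
force: [0.7, 0.6, -1.7]
width: 0.0437
grip_force: 62.1
```

>>> {"op": "arm_command", "data": {
  "targets": [
    {"gripper": -1, "offset": [0, 0, 0.25], "twist": [0, 0, 0]},
    {"gripper": -1, "offset": [0, 0, 0.3], "twist": [0, 0, 0]},
    {"gripper": -1, "offset": [0, 0, 0.13], "twist": [0, 0, 0]},
    {"gripper": -1, "offset": [0, 0, 0], "twist": [0, 0, 0]},
    {"gripper": -1, "offset": [0, 0, 0], "twist": [0, 0, 0]}
  ]
}}

```text
time_s: 23.38
tool_pos: [0.594, 0.1969, 0.0491]
tool_rot: [0.754, 0.657, 0.001, 0.001]
force: [-0.2, -0.6, -1.9]
width: 0.0442
grip_force: 62.1
```

```bash
python3 -c "
from h import *
st();plan([(.594,.197,.025)],.5)"
```

```text
t 23.4 p [0.594  0.1969 0.0491] F [-0.2 -0.6 -1.9] w 0.0442 g 62.1 ang [ 0.003 -0.    -0.   ]
[0.0, -0.0, 0.24] [0.02, -0.0, -0.0]
-- [0.594 0.197 0.025]
```

>>> {"op": "arm_command", "data": {
  "targets": [
    {"gripper": -1, "offset": [0, 0, 0.1], "twist": [0, 0, 0]},
    {"gripper": -1, "offset": [0, 0, 0.06], "twist": [0, 0, 0]},
    {"gripper": -1, "offset": [0, 0, 0.04], "twist": [0, 0, 0]},
    {"gripper": -1, "offset": [0, 0, 0.03], "twist": [0, 0, 0]},
    {"gripper": -1, "offset": [0, 0, 0], "twist": [0, 0, 0]}
  ]
}}

```text
time_s: 24.0
tool_pos: [0.5931, 0.197, 0.0249]
tool_rot: [0.754, 0.657, 0.0, 0.0]
force: [0.2, 0.6, -1.1]
width: 0.0438
grip_force: 62.1
```

>>> {"op": "arm_command", "data": {
  "targets": [
    {"gripper": -1, "offset": [0, 0, 0.015], "twist": [0, 0, 0]},
    {"gripper": -1, "offset": [0, 0, 0.01], "twist": [0, 0, 0]},
    {"gripper": -1, "offset": [0, 0, 0], "twist": [0, 0, 0]}
  ]
}}

```text
time_s: 24.38
tool_pos: [0.5936, 0.1972, 0.0244]
tool_rot: [0.754, 0.657, 0.0, 0.0]
force: [-4.3, -1.1, 7.5]
width: 0.0436
grip_force: 63.3
```

>>> {"op": "arm_command", "data": {
  "targets": [
    {"gripper": 0.6, "offset": [0, 0, 0], "twist": [0, 0, 0]},
    {"gripper": 0.6, "offset": [0, 0, 0], "twist": [0, 0, 0]},
    {"gripper": 0.6, "offset": [0, 0, 0], "twist": [0, 0, 0]},
    {"gripper": 0.6, "offset": [0, 0, -0.3], "twist": [0, 0, 0]},
    {"gripper": 0.6, "offset": [0, 0, -0.5], "twist": [0, 0, 0]}
  ]
}}

```text
time_s: 25.0
tool_pos: [0.5913, 0.1966, 0.1012]
tool_rot: [0.754, 0.657, -0.002, -0.001]
force: [0.7, 0.0, 0.6]
width: 0.0681
grip_force: 0.0
```

```bash
python3 -c "
from h import *
st();plan([(.55,-.05,.115),(.535,-.2732,.105),(.535,-.2732,.05)],.55)"
```

```text
t 25.0 p [0.5913 0.1966 0.1012] F [0.7 0.  0.6] w 0.0681 g 0.0 ang [-0.004  0.001 -0.   ]
[-0.5, -0.01, -0.03] [-0.03, 0.01, -0.0]
[-0.5, -0.02, -0.03] [-0.0, 0.0, -0.0]
[-0.5, -0.01, -0.03] [-0.0, 0.0, -0.0]
[-0.5, -0.02, -0.02] [-0.0, 0.0, -0.0]
[-0.5, -0.01, -0.03] [-0.0, 0.0, -0.0]
-- [ 0.55  -0.05   0.115]
[-0.45, 0.03, 0.02] [-0.0, 0.0, -0.0]
[-0.45, 0.03, 0.02] [-0.0, 0.0, -0.0]
[-0.44, 0.03, 0.02] [-0.0, 0.0, -0.0]
[-0.45, 0.03, 0.02] [-0.0, 0.0, -0.0]
[-0.44, 0.03, 0.02] [-0.0, 0.0, -0.0]
-- [ 0.535 -0.273  0.105]
[-0.0, 0.0, 0.28] [-0.0, 0.0, -0.0]
[-0.0, 0.0, 0.27] [-0.0, 0.0, -0.0]
-- [ 0.535 -0.273  0.05 ]
```

>>> {"op": "arm_command", "data": {
  "targets": [
    {"gripper": 0.6, "offset": [-0.5, -0.01, -0.03], "twist": [0, 0, 0]},
    {"gripper": 0.6, "offset": [-0.5, -0.02, -0.03], "twist": [0, 0, 0]},
    {"gripper": 0.6, "offset": [-0.5, -0.01, -0.03], "twist": [0, 0, 0]},
    {"gripper": 0.6, "offset": [-0.5, -0.02, -0.02], "twist": [0, 0, 0]},
    {"gripper": 0.6, "offset": [-0.5, -0.01, -0.03], "twist": [0, 0, 0]}
  ]
}}

```text
time_s: 25.62
tool_pos: [0.5516, -0.0512, 0.1167]
tool_rot: [0.754, 0.657, 0.0, 0.001]
force: [0.6, -0.0, 0.0]
width: 0.0682
grip_force: 0.0
```

>>> {"op": "arm_command", "data": {
  "targets": [
    {"gripper": 0.6, "offset": [-0.45, 0.03, 0.02], "twist": [0, 0, 0]},
    {"gripper": 0.6, "offset": [-0.45, 0.03, 0.02], "twist": [0, 0, 0]},
    {"gripper": 0.6, "offset": [-0.44, 0.03, 0.02], "twist": [0, 0, 0]},
    {"gripper": 0.6, "offset": [-0.45, 0.03, 0.02], "twist": [0, 0, 0]},
    {"gripper": 0.6, "offset": [-0.44, 0.03, 0.02], "twist": [0, 0, 0]}
  ]
}}

```text
time_s: 26.25
tool_pos: [0.5362, -0.2742, 0.1066]
tool_rot: [0.754, 0.657, 0.0, 0.001]
force: [-0.2, 0.5, 0.4]
width: 0.0684
grip_force: 0.0
```

>>> {"op": "arm_command", "data": {
  "targets": [
    {"gripper": 0.6, "offset": [0, 0, 0.2], "twist": [0, 0, 0]},
    {"gripper": 0.6, "offset": [0, 0, 0.2], "twist": [0, 0, 0]},
    {"gripper": 0.6, "offset": [0, 0, 0], "twist": [0, 0, 0]},
    {"gripper": 0.6, "offset": [0, 0, 0], "twist": [0, 0, 0]}
  ]
}}

```text
time_s: 26.75
tool_pos: [0.5368, -0.2717, 0.0666]
tool_rot: [0.753, 0.658, 0.0, 0.0]
force: [0.3, -0.7, -0.3]
width: 0.068
grip_force: 0.0
```

```bash
python3 -c "
from h import *
st();plan([(.535,-.2732,.007)],.55)"
```

```text
t 26.8 p [ 0.5368 -0.2717  0.0666] F [ 0.3 -0.7 -0.3] w 0.068 g 0.0 ang [ 0.001 -0.     0.001]
[-0.01, -0.01, 0.3] [0.01, -0.0, 0.01]
[-0.01, -0.01, 0.3] [-0.0, -0.0, 0.0]
-- [ 0.535 -0.273  0.007]
```

>>> {"op": "arm_command", "data": {
  "targets": [
    {"gripper": 0.6, "offset": [-0.01, -0.02, 0.25], "twist": [0, 0, 0]},
    {"gripper": 0.6, "offset": [0, 0, 0.18], "twist": [0, 0, 0]},
    {"gripper": 0.6, "offset": [0, 0, 0.1], "twist": [0, 0, 0]},
    {"gripper": 0.6, "offset": [0, 0, 0.06], "twist": [0, 0, 0]},
    {"gripper": 0.6, "offset": [0, 0, 0], "twist": [0, 0, 0]}
  ]
}}

```text
time_s: 27.38
tool_pos: [0.5345, -0.2734, 0.0076]
tool_rot: [0.754, 0.657, 0.0, 0.0]
force: [1.1, 0.2, 0.6]
width: 0.0684
grip_force: 0.0
```

>>> {"op": "arm_command", "data": {
  "targets": [
    {"gripper": -1, "offset": [0, 0, 0], "twist": [0, 0, 0]},
    {"gripper": -1, "offset": [0, 0, 0], "twist": [0, 0, 0]},
    {"gripper": -1, "offset": [0, 0, 0], "twist": [0, 0, 0]},
    {"gripper": -1, "offset": [0, 0, 0], "twist": [0, 0, 0]}
  ]
}}

```text
time_s: 27.88
tool_pos: [0.5353, -0.274, 0.0089]
tool_rot: [0.754, 0.657, 0.001, 0.001]
force: [0.1, 1.1, 5.9]
width: 0.0438
grip_force: 61.0
```

>>> {"op": "arm_command", "data": {
  "targets": [
    {"gripper": -1, "offset": [0, 0, -0.03], "twist": [0, 0, 0.5]},
    {"gripper": -1, "offset": [0, 0, -0.05], "twist": [0, 0, -1]},
    {"gripper": -1, "offset": [0, 0, -0.06], "twist": [0, 0, 1]},
    {"gripper": -1, "offset": [0, 0, -0.08], "twist": [0, 0, -0.5]},
    {"gripper": -1, "offset": [0, 0, -0.1], "twist": [0, 0, 0]}
  ]
}}

```text
time_s: 28.5
tool_pos: [0.5338, -0.273, 0.0393]
tool_rot: [0.754, 0.657, 0.0, -0.0]
force: [-0.8, -0.5, -0.6]
width: 0.0437
grip_force: 62.8
```

>>> {"op": "arm_command", "data": {
  "targets": [
    {"gripper": -1, "offset": [0, 0, -0.25], "twist": [0, 0, 0]},
    {"gripper": -1, "offset": [0, 0, -0.4], "twist": [0, 0, 0]},
    {"gripper": -1, "offset": [0, 0, -0.1], "twist": [0, 0, 0]},
    {"gripper": -1, "offset": [0, 0, 0], "twist": [0, 0, 0]}
  ]
}}

```text
time_s: 29.0
tool_pos: [0.5344, -0.2734, 0.1148]
tool_rot: [0.754, 0.657, 0.0, 0.001]
force: [-0.4, 0.4, -1.1]
width: 0.0437
grip_force: 62.9
```

```bash
python3 -c "
from h import *
st();plan([(.55,-.05,.12),(.5905,.1236,.12)],.5)"
```

```text
t 29.0 p [ 0.5344 -0.2734  0.1148] F [-0.4  0.4 -1.1] w 0.0437 g 62.9 ang [ 0.002  0.    -0.   ]
[0.45, -0.03, -0.01] [0.01, 0.0, -0.0]
[0.45, -0.03, -0.01] [0.0, 0.0, -0.0]
[0.44, -0.03, -0.01] [0.0, 0.0, -0.0]
[0.45, -0.03, -0.01] [0.0, 0.0, -0.0]
[0.44, -0.03, -0.01] [0.0, 0.0, -0.0]
-- [ 0.55 -0.05  0.12]
[0.44, 0.04, -0.0] [0.0, 0.0, -0.0]
[0.45, 0.04, -0.0] [0.0, 0.0, -0.0]
[0.44, 0.04, -0.0] [0.0, 0.0, -0.0]
[0.45, 0.04, -0.0] [0.0, 0.0, -0.0]
-- [0.59  0.124 0.12 ]
```

>>> {"op": "arm_command", "data": {
  "targets": [
    {"gripper": -1, "offset": [0.45, -0.03, 0], "twist": [0, 0, 0]},
    {"gripper": -1, "offset": [0.45, -0.03, 0], "twist": [0, 0, 0]},
    {"gripper": -1, "offset": [0.44, -0.03, 0], "twist": [0, 0, 0]},
    {"gripper": -1, "offset": [0.45, -0.03, 0], "twist": [0, 0, 0]},
    {"gripper": -1, "offset": [0.44, -0.03, 0], "twist": [0, 0, 0]}
  ]
}}

```text
time_s: 29.62
tool_pos: [0.5484, -0.0486, 0.1123]
tool_rot: [0.754, 0.657, -0.001, -0.001]
force: [0.9, 0.5, -1.0]
width: 0.0435
grip_force: 62.9
```

>>> {"op": "arm_command", "data": {
  "targets": [
    {"gripper": -1, "offset": [0.44, 0.04, 0], "twist": [0, 0, 0]},
    {"gripper": -1, "offset": [0.45, 0.04, 0], "twist": [0, 0, 0]},
    {"gripper": -1, "offset": [0.44, 0.04, 0], "twist": [0, 0, 0]},
    {"gripper": -1, "offset": [0.45, 0.04, 0], "twist": [0, 0, 0]},
    {"gripper": -1, "offset": [0, 0, 0.2], "twist": [0, 0, 0]}
  ]
}}

```text
time_s: 30.25
tool_pos: [0.5904, 0.1262, 0.0938]
tool_rot: [0.753, 0.658, 0.001, 0.001]
force: [0.2, 0.3, -1.4]
width: 0.0441
grip_force: 62.9
```

>>> {"op": "arm_command", "data": {
  "targets": [
    {"gripper": -1, "offset": [0, 0, 0.3], "twist": [0, 0, 0]},
    {"gripper": -1, "offset": [0, 0, 0.18], "twist": [0, 0, 0]},
    {"gripper": -1, "offset": [0, 0, 0], "twist": [0, 0, 0]},
    {"gripper": -1, "offset": [0, 0, 0], "twist": [0, 0, 0]}
  ]
}}

```text
time_s: 30.75
tool_pos: [0.5908, 0.1233, 0.0473]
tool_rot: [0.754, 0.657, 0.001, 0.001]
force: [0.1, -0.7, -0.4]
width: 0.0438
grip_force: 62.9
```

```bash
python3 -c "
from h import *
st();plan([(.5905,.1236,.024)],.5)"
```

```text
t 30.8 p [0.5908 0.1233 0.0473] F [ 0.1 -0.7 -0.4] w 0.0438 g 62.9 ang [ 0.002 -0.    -0.001]
[0.0, -0.0, 0.23] [0.02, -0.0, -0.01]
-- [0.591 0.123 0.024]
```

>>> {"op": "arm_command", "data": {
  "targets": [
    {"gripper": -1, "offset": [0, 0, 0.1], "twist": [0, 0, 0]},
    {"gripper": -1, "offset": [0, 0, 0.06], "twist": [0, 0, 0]},
    {"gripper": -1, "offset": [0, 0, 0.04], "twist": [0, 0, 0]},
    {"gripper": -1, "offset": [0, 0, 0.02], "twist": [0, 0, 0]},
    {"gripper": -1, "offset": [0, 0, 0], "twist": [0, 0, 0]}
  ]
}}

```text
time_s: 31.38
tool_pos: [0.5902, 0.1237, 0.0246]
tool_rot: [0.754, 0.657, 0.0, 0.0]
force: [-0.1, 0.0, -0.9]
width: 0.0438
grip_force: 62.9
```

>>> {"op": "arm_command", "data": {
  "targets": [
    {"gripper": -1, "offset": [0, 0, 0.015], "twist": [0, 0, 0]},
    {"gripper": -1, "offset": [0, 0, 0.01], "twist": [0, 0, 0]},
    {"gripper": -1, "offset": [0, 0, 0], "twist": [0, 0, 0]}
  ]
}}

```text
time_s: 31.75
tool_pos: [0.5905, 0.1238, 0.0229]
tool_rot: [0.754, 0.657, 0.0, 0.001]
force: [-3.0, 0.2, 4.8]
width: 0.0438
grip_force: 63.5
```

Touching down with 5 N. I'll release, then go for the slim tube.

>>> {"op": "arm_command", "data": {
  "targets": [
    {"gripper": 0.6, "offset": [0, 0, 0], "twist": [0, 0, 0]},
    {"gripper": 0.6, "offset": [0, 0, 0], "twist": [0, 0, 0]},
    {"gripper": 0.6, "offset": [0, 0, 0], "twist": [0, 0, 0]},
    {"gripper": 0.6, "offset": [0, 0, -0.3], "twist": [0, 0, 0]},
    {"gripper": 0.6, "offset": [0, 0, -0.55], "twist": [0, 0, 0]}
  ]
}}

```text
time_s: 32.38
tool_pos: [0.588, 0.1236, 0.1054]
tool_rot: [0.754, 0.657, -0.002, -0.001]
force: [0.8, 0.7, 0.3]
width: 0.0686
grip_force: 0.0
```

```bash
python3 -c "
from h import *
st();plan([(.4648,-.2332,.115),(.4648,-.2332,.06)],.55)"
```

```text
t 32.4 p [0.588  0.1236 0.1054] F [0.8 0.7 0.3] w 0.0686 g 0.0 ang [-0.005  0.001 -0.   ]
[-0.53, -0.1, -0.01] [-0.04, 0.01, -0.0]
[-0.53, -0.11, -0.01] [0.0, -0.0, -0.0]
[-0.53, -0.1, -0.02] [0.0, -0.0, -0.0]
[-0.53, -0.11, -0.01] [0.0, -0.0, -0.0]
[-0.53, -0.1, -0.02] [0.0, -0.0, -0.0]
[-0.53, -0.11, -0.01] [0.0, -0.0, -0.0]
[-0.52, -0.1, -0.02] [0.0, -0.0, -0.0]
-- [ 0.465 -0.233  0.115]
[-0.0, -0.0, 0.28] [0.0, -0.0, -0.0]
[-0.0, -0.0, 0.27] [0.0, -0.0, -0.0]
-- [ 0.465 -0.233  0.06 ]
```

>>> {"op": "arm_command", "data": {
  "targets": [
    {"gripper": 0.3, "offset": [-0.53, -0.1, -0.02], "twist": [0, 0, 0]},
    {"gripper": 0.3, "offset": [-0.53, -0.11, -0.01], "twist": [0, 0, 0]},
    {"gripper": 0.3, "offset": [-0.53, -0.1, -0.02], "twist": [0, 0, 0]},
    {"gripper": 0.3, "offset": [-0.53, -0.11, -0.01], "twist": [0, 0, 0]},
    {"gripper": 0.3, "offset": [-0.53, -0.1, -0.02], "twist": [0, 0, 0]}
  ]
}}

```text
time_s: 33.0
tool_pos: [0.5016, -0.1332, 0.1152]
tool_rot: [0.754, 0.657, 0.0, 0.001]
force: [0.6, -0.0, -1.0]
width: 0.0555
grip_force: 0.0
```

>>> {"op": "arm_command", "data": {
  "targets": [
    {"gripper": 0.3, "offset": [-0.53, -0.11, -0.01], "twist": [0, 0, 0]},
    {"gripper": 0.3, "offset": [-0.52, -0.1, -0.02], "twist": [0, 0, 0]},
    {"gripper": 0.3, "offset": [0, 0, 0.2], "twist": [0, 0, 0]},
    {"gripper": 0.3, "offset": [0, 0, 0.2], "twist": [0, 0, 0]},
    {"gripper": 0.3, "offset": [0, 0, 0], "twist": [0, 0, 0]}
  ]
}}

```text
time_s: 33.62
tool_pos: [0.4661, -0.2321, 0.0765]
tool_rot: [0.754, 0.657, 0.0, -0.001]
force: [0.2, 0.4, 0.4]
width: 0.0554
grip_force: 0.0
```

>>> {"op": "arm_command", "data": {
  "targets": [
    {"gripper": 0.3, "offset": [0, 0, 0], "twist": [0, 0, 0]},
    {"gripper": 0.3, "offset": [0, 0, 0], "twist": [0, 0, 0]}
  ]
}}

```text
time_s: 33.88
tool_pos: [0.468, -0.2332, 0.0792]
tool_rot: [0.754, 0.657, 0.001, 0.001]
force: [0.2, 0.0, 0.3]
width: 0.0555
grip_force: 0.0
```

```bash
python3 -c "
from h import *
st();plan([(.4648,-.2332,.007)],.55)"
```

```text
t 33.9 p [ 0.468  -0.2332  0.0792] F [0.2 0.  0.3] w 0.0555 g 0.0 ang [0.003 0.001 0.   ]
[-0.0, -0.02, 0.36] [0.02, 0.01, 0.0]
[-0.0, -0.01, 0.36] [0.0, -0.0, 0.0]
-- [ 0.465 -0.233  0.007]
```

>>> {"op": "arm_command", "data": {
  "targets": [
    {"gripper": 0.3, "offset": [0, -0.02, 0.25], "twist": [0.02, 0.01, 0]},
    {"gripper": 0.3, "offset": [0, -0.01, 0.25], "twist": [0, 0, 0]},
    {"gripper": 0.3, "offset": [0, 0, 0.14], "twist": [0, 0, 0]},
    {"gripper": 0.3, "offset": [0, 0, 0.07], "twist": [0, 0, 0]},
    {"gripper": 0.3, "offset": [0, 0, 0], "twist": [0, 0, 0]}
  ]
}}

```text
time_s: 34.5
tool_pos: [0.4646, -0.2325, 0.0073]
tool_rot: [0.754, 0.657, 0.0, -0.001]
force: [0.3, 0.1, -0.6]
width: 0.0556
grip_force: 0.0
```

>>> {"op": "arm_command", "data": {
  "targets": [
    {"gripper": -1, "offset": [0, 0, 0], "twist": [0, 0, 0]},
    {"gripper": -1, "offset": [0, 0, 0], "twist": [0, 0, 0]},
    {"gripper": -1, "offset": [0, 0, 0], "twist": [0, 0, 0]},
    {"gripper": -1, "offset": [0, 0, 0], "twist": [0, 0, 0]}
  ]
}}

```text
time_s: 35.0
tool_pos: [0.4652, -0.233, 0.0083]
tool_rot: [0.754, 0.657, 0.0, 0.0]
force: [-0.7, 0.9, 6.9]
width: 0.0319
grip_force: 59.6
```

>>> {"op": "arm_command", "data": {
  "targets": [
    {"gripper": -1, "offset": [0, 0, -0.03], "twist": [0, 0, 0.5]},
    {"gripper": -1, "offset": [0, 0, -0.05], "twist": [0, 0, -1]},
    {"gripper": -1, "offset": [0, 0, -0.06], "twist": [0, 0, 1]},
    {"gripper": -1, "offset": [0, 0, -0.08], "twist": [0, 0, -0.5]},
    {"gripper": -1, "offset": [0, 0, -0.1], "twist": [0, 0, 0]}
  ]
}}

```text
time_s: 35.62
tool_pos: [0.4639, -0.2321, 0.039]
tool_rot: [0.754, 0.657, -0.0, -0.001]
force: [-0.4, -0.4, -0.9]
width: 0.032
grip_force: 60.7
```

>>> {"op": "arm_command", "data": {
  "targets": [
    {"gripper": -1, "offset": [0, 0, -0.25], "twist": [0, 0, 0]},
    {"gripper": -1, "offset": [0, 0, -0.4], "twist": [0, 0, 0]},
    {"gripper": -1, "offset": [0, 0, -0.1], "twist": [0, 0, 0]},
    {"gripper": -1, "offset": [0, 0, 0], "twist": [0, 0, 0]}
  ]
}}

```text
time_s: 36.12
tool_pos: [0.4645, -0.2326, 0.1143]
tool_rot: [0.754, 0.657, 0.0, -0.0]
force: [-0.2, 0.6, -1.0]
width: 0.032
grip_force: 60.8
```

```bash
python3 -c "
from h import *
st();plan([(.5013,.2775,.115)],.55)"
```

```text
t 36.1 p [ 0.4645 -0.2326  0.1143] F [-0.2  0.6 -1. ] w 0.032 g 60.8 ang [-0.    -0.001 -0.   ]
[0.51, -0.03, -0.0] [-0.0, -0.01, -0.0]
[0.51, -0.03, -0.0] [-0.0, 0.0, -0.0]
[0.51, -0.03, -0.0] [-0.0, 0.0, -0.0]
[0.51, -0.03, -0.0] [-0.0, 0.0, -0.0]
[0.51, -0.04, -0.0] [-0.0, 0.0, -0.0]
[0.51, -0.03, -0.0] [-0.0, 0.0, -0.0]
[0.51, -0.04, -0.0] [-0.0, 0.0, -0.0]
[0.51, -0.03, -0.0] [-0.0, 0.0, -0.0]
[0.51, -0.04, -0.0] [-0.0, 0.0, -0.0]
[0.51, -0.03, -0.01] [-0.0, 0.0, -0.0]
-- [0.502 0.277 0.115]
```

>>> {"op": "arm_command", "data": {
  "targets": [
    {"gripper": -1, "offset": [0.51, -0.03, 0], "twist": [0, 0, 0]},
    {"gripper": -1, "offset": [0.51, -0.03, 0], "twist": [0, 0, 0]},
    {"gripper": -1, "offset": [0.51, -0.03, 0], "twist": [0, 0, 0]},
    {"gripper": -1, "offset": [0.51, -0.03, 0], "twist": [0, 0, 0]},
    {"gripper": -1, "offset": [0.51, -0.04, 0], "twist": [0, 0, 0]}
  ]
}}

```text
time_s: 36.75
tool_pos: [0.4819, 0.0241, 0.1124]
tool_rot: [0.754, 0.657, -0.001, -0.002]
force: [1.3, 0.8, -0.4]
width: 0.032
grip_force: 60.8
```

>>> {"op": "arm_command", "data": {
  "targets": [
    {"gripper": -1, "offset": [0.51, -0.03, 0], "twist": [0, 0, 0]},
    {"gripper": -1, "offset": [0.51, -0.04, 0], "twist": [0, 0, 0]},
    {"gripper": -1, "offset": [0.51, -0.03, 0], "twist": [0, 0, 0]},
    {"gripper": -1, "offset": [0.51, -0.04, 0], "twist": [0, 0, 0]},
    {"gripper": -1, "offset": [0.51, -0.03, 0], "twist": [0, 0, 0]}
  ]
}}

```text
time_s: 37.38
tool_pos: [0.4999, 0.2785, 0.1123]
tool_rot: [0.754, 0.657, -0.002, -0.002]
force: [1.5, -0.6, -0.8]
width: 0.0318
grip_force: 60.8
```

>>> {"op": "arm_command", "data": {
  "targets": [
    {"gripper": -1, "offset": [0, 0, 0.25], "twist": [0, 0, 0]},
    {"gripper": -1, "offset": [0, 0, 0.25], "twist": [0, 0, 0]},
    {"gripper": -1, "offset": [0, 0, 0.15], "twist": [0, 0, 0]},
    {"gripper": -1, "offset": [0, 0, 0], "twist": [0, 0, 0]},
    {"gripper": -1, "offset": [0, 0, 0], "twist": [0, 0, 0]}
  ]
}}

```text
time_s: 38.0
tool_pos: [0.5019, 0.2773, 0.0503]
tool_rot: [0.754, 0.657, 0.001, -0.001]
force: [1.8, 0.6, -0.2]
width: 0.0314
grip_force: 60.8
```

```bash
python3 -c "
from h import *
st();plan([(.5013,.2775,.024)],.55)"
```

```text
t 38.0 p [0.5019 0.2773 0.0503] F [ 1.8  0.6 -0.2] w 0.0314 g 60.8 ang [-0.    -0.002 -0.   ]
[0.0, -0.01, 0.26] [-0.0, -0.01, -0.0]
-- [0.501 0.277 0.024]
```

>>> {"op": "arm_command", "data": {
  "targets": [
    {"gripper": -1, "offset": [0, -0.01, 0.12], "twist": [0, 0, 0]},
    {"gripper": -1, "offset": [0, 0, 0.07], "twist": [0, 0, 0]},
    {"gripper": -1, "offset": [0, 0, 0.04], "twist": [0, 0, 0]},
    {"gripper": -1, "offset": [0, 0, 0.02], "twist": [0, 0, 0]},
    {"gripper": -1, "offset": [0, 0, 0], "twist": [0, 0, 0]}
  ]
}}

```text
time_s: 38.62
tool_pos: [0.5003, 0.2775, 0.0247]
tool_rot: [0.754, 0.657, 0.0, -0.001]
force: [-0.4, 0.5, -0.9]
width: 0.0322
grip_force: 60.8
```

>>> {"op": "arm_command", "data": {
  "targets": [
    {"gripper": -1, "offset": [0, 0, 0.015], "twist": [0, 0, 0]},
    {"gripper": -1, "offset": [0, 0, 0.01], "twist": [0, 0, 0]},
    {"gripper": -1, "offset": [0, 0, 0], "twist": [0, 0, 0]}
  ]
}}

```text
time_s: 39.0
tool_pos: [0.5005, 0.2775, 0.0224]
tool_rot: [0.754, 0.657, 0.0, -0.001]
force: [0.4, 0.6, 0.0]
width: 0.0319
grip_force: 61.1
```

>>> {"op": "arm_command", "data": {
  "targets": [
    {"gripper": -1, "offset": [0, 0, 0.01], "twist": [0, 0, 0]},
    {"gripper": 0.3, "offset": [0, 0, 0], "twist": [0, 0, 0]},
    {"gripper": 0.3, "offset": [0, 0, 0], "twist": [0, 0, 0]},
    {"gripper": 0.3, "offset": [0, 0, 0], "twist": [0, 0, 0]},
    {"gripper": 0.3, "offset": [0, 0, -0.3], "twist": [0, 0, 0]}
  ]
}}

```text
time_s: 39.62
tool_pos: [0.498, 0.2766, 0.049]
tool_rot: [0.754, 0.657, -0.003, -0.002]
force: [0.2, -1.0, -0.1]
width: 0.0553
grip_force: 0.0
```

>>> {"op": "arm_command", "data": {
  "targets": [
    {"gripper": -0.2, "offset": [0, 0, -0.5], "twist": [0, 0, 0]},
    {"gripper": -0.2, "offset": [0, 0, -0.5], "twist": [0, 0, 0]},
    {"gripper": -0.2, "offset": [0, 0, -0.5], "twist": [0, 0, 0]},
    {"gripper": -0.2, "offset": [0, 0, -0.5], "twist": [0, 0, 0]},
    {"gripper": -0.2, "offset": [0, 0, -0.5], "twist": [0, 0, 0]}
  ]
}}

```text
time_s: 40.25
tool_pos: [0.5003, 0.277, 0.3028]
tool_rot: [0.754, 0.657, 0.0, -0.001]
force: [0.3, 1.7, 0.3]
width: 0.0342
grip_force: 0.0
```

```bash
python3 -c "
from h import *
st();plan([(.55,-.05,.38),(.7032,-.2261,.37)],.55)"
```

```text
t 40.2 p [0.5003 0.277  0.3028] F [0.3 1.7 0.3] w 0.0342 g 0.0 ang [-0.001 -0.001  0.   ]
[-0.45, 0.13, -0.11] [-0.01, -0.01, 0.0]
[-0.45, 0.13, -0.11] [0.0, -0.0, 0.0]
[-0.45, 0.14, -0.11] [0.0, -0.0, 0.0]
[-0.46, 0.13, -0.11] [0.0, -0.0, 0.0]
[-0.45, 0.14, -0.11] [0.0, -0.0, 0.0]
[-0.46, 0.13, -0.11] [0.0, -0.0, 0.0]
[-0.45, 0.14, -0.11] [0.0, -0.0, 0.0]
-- [ 0.55 -0.05  0.38]
[-0.31, 0.35, 0.02] [0.0, -0.0, 0.0]
[-0.31, 0.35, 0.02] [0.0, -0.0, 0.0]
[-0.31, 0.35, 0.02] [0.0, -0.0, 0.0]
[-0.3, 0.35, 0.02] [0.0, -0.0, 0.0]
[-0.31, 0.36, 0.02] [0.0, -0.0, 0.0]
-- [ 0.703 -0.226  0.37 ]
```

>>> {"op": "arm_command", "data": {
  "targets": [
    {"gripper": -0.2, "offset": [-0.45, 0.13, -0.11], "twist": [0, 0, 0]},
    {"gripper": -0.2, "offset": [-0.45, 0.13, -0.11], "twist": [0, 0, 0]},
    {"gripper": -0.2, "offset": [-0.45, 0.14, -0.11], "twist": [0, 0, 0]},
    {"gripper": -0.2, "offset": [-0.46, 0.13, -0.11], "twist": [0, 0, 0]},
    {"gripper": -0.2, "offset": [-0.45, 0.14, -0.11], "twist": [0, 0, 0]}
  ]
}}

```text
time_s: 40.88
tool_pos: [0.5361, 0.0425, 0.3562]
tool_rot: [0.754, 0.657, 0.0, -0.001]
force: [0.7, -1.0, -0.4]
width: 0.0338
grip_force: 0.0
```

>>> {"op": "arm_command", "data": {
  "targets": [
    {"gripper": -0.2, "offset": [-0.46, 0.13, -0.11], "twist": [0, 0, 0]},
    {"gripper": -0.2, "offset": [-0.45, 0.14, -0.11], "twist": [0, 0, 0]},
    {"gripper": -0.2, "offset": [-0.31, 0.35, 0.02], "twist": [0, 0, 0]},
    {"gripper": -0.2, "offset": [-0.31, 0.35, 0.02], "twist": [0, 0, 0]},
    {"gripper": -0.2, "offset": [-0.31, 0.35, 0.02], "twist": [0, 0, 0]}
  ]
}}

```text
time_s: 41.5
tool_pos: [0.6426, -0.1576, 0.3712]
tool_rot: [0.754, 0.657, 0.0, -0.001]
force: [-0.2, -0.2, 0.1]
width: 0.034
grip_force: 0.0
```

>>> {"op": "arm_command", "data": {
  "targets": [
    {"gripper": -0.2, "offset": [-0.3, 0.35, 0.02], "twist": [0, 0, 0]},
    {"gripper": -0.2, "offset": [-0.31, 0.36, 0.02], "twist": [0, 0, 0]},
    {"gripper": -0.2, "offset": [0, 0, 0], "twist": [0, 0, 0]},
    {"gripper": -0.2, "offset": [0, 0, 0], "twist": [0, 0, 0]}
  ]
}}

```text
time_s: 42.0
tool_pos: [0.7037, -0.2262, 0.3671]
tool_rot: [0.754, 0.657, 0.0, -0.001]
force: [0.6, -0.4, 0.6]
width: 0.034
grip_force: 0.0
```

```bash
python3 -c "
from h import *
st();plan([(.7032,-.2261,.2772)],.55)
im=robot.get_image('top');cv2.imwrite('pics/t8.png',cv2.resize(im[150:290,145:425],(800,400),interpolation=cv2.INTER_CUBIC))"
```

```text
t 42.0 p [ 0.7037 -0.2262  0.3671] F [ 0.6 -0.4  0.6] w 0.034 g 0.0 ang [-0.002 -0.002  0.   ]
[-0.0, -0.0, 0.45] [-0.02, -0.01, 0.0]
[-0.0, -0.0, 0.45] [0.0, -0.0, 0.0]
-- [ 0.704 -0.226  0.277]
```

View pics/t8.png

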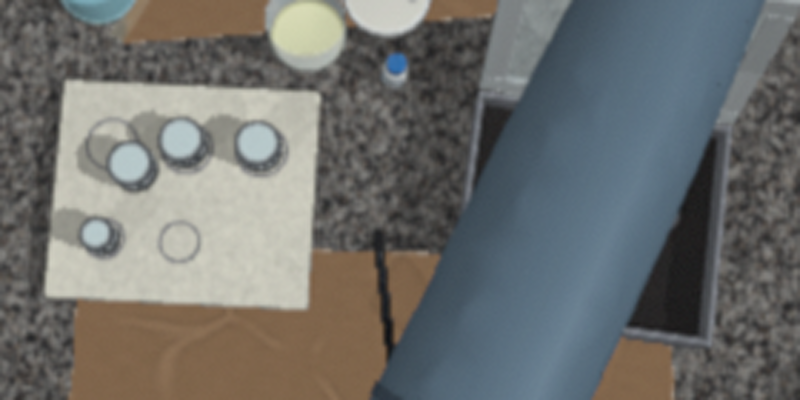

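The wide tube at back_1 has been knocked to crop (130,162), while the others stand on their rings. I'm already at the handle, so I'll shut the door first and then mend the tube.

>>> {"op": "arm_command", "data": {
  "targets": [
    {"gripper": -0.2, "offset": [0, 0, 0.3], "twist": [0, 0, 0]},
    {"gripper": -0.2, "offset": [0, 0, 0.3], "twist": [0, 0, 0]},
    {"gripper": -0.2, "offset": [0, 0, 0.3], "twist": [0, 0, 0]},
    {"gripper": -0.2, "offset": [0, 0, 0], "twist": [0, 0, 0]},
    {"gripper": -1, "offset": [0, 0, 0], "twist": [0, 0, 0]}
  ]
}}

```text
time_s: 42.68
tool_pos: [0.7041, -0.226, 0.2799]
tool_rot: [0.754, 0.657, 0.001, 0.001]
force: [0.7, -0.1, 0.6]
width: 0.0173
grip_force: 0.0
```

>>> {"op": "arm_command", "data": {
  "targets": [
    {"gripper": -1, "offset": [0, 0, 0], "twist": [0, 0, 0]},
    {"gripper": -1, "offset": [0, 0, 0], "twist": [0, 0, 0]},
    {"gripper": -1, "offset": [0, 0, 0], "twist": [0, 0, 0]}
  ]
}}

```text
time_s: 43.05
tool_pos: [0.7048, -0.2263, 0.2803]
tool_rot: [0.754, 0.657, 0.001, 0.001]
force: [-0.1, 1.5, 6.2]
width: 0.0071
grip_force: 59.2
```

```bash
python3 -c "
from h import *
st()
for a,b in((130,162),(181,139),(258,143),(96,233)): print(world('top',145+(a+.5)/2.857-.5,150+(b+.5)/2.857-.5,.064))"
```

```text
t 43.0 p [ 0.7048 -0.2263  0.2803] F [-0.1  1.5  6.2] w 0.0071 g 59.2 ang [ 0.003 -0.001  0.   ]
[0.57029259 0.24742735 0.064     ]
[0.59333136 0.19865874 0.064     ]
[0.58971324 0.12356453 0.064     ]
[0.50074781 0.27725133 0.064     ]
```

```bash
python3 -c "
import numpy as np
t=np.r_[np.linspace(1.87,.17,18),.1,.05,.0]+.0156
y=-25.7*np.cos(t)/10;z=-25.7*np.sin(t)/10
for a,b,c in zip(t[1:],np.diff(np.round(y,2)),np.diff(np.round(z,2))):print(round(a-.0156,2),round(b,2),round(c,2))"
```

```text
1.77 -0.25 -0.07
1.67 -0.26 -0.04
1.57 -0.25 -0.02
1.47 -0.26 0.01
1.37 -0.25 0.03
1.27 -0.25 0.06
1.17 -0.25 0.09
1.07 -0.23 0.11
0.97 -0.22 0.13
0.87 -0.21 0.15
0.77 -0.19 0.17
0.67 -0.17 0.19
0.57 -0.15 0.21
0.47 -0.13 0.22
0.37 -0.11 0.23
0.27 -0.09 0.25
0.17 -0.06 0.25
0.1 -0.02 0.17
0.05 -0.01 0.13
0.0 -0.01 0.13
```

>>> {"op": "arm_command", "data": {
  "targets": [
    {"gripper": -1, "offset": [0, -0.25, -0.06], "twist": [0, 0, 0]},
    {"gripper": -1, "offset": [0, -0.26, -0.04], "twist": [0, 0, 0]},
    {"gripper": -1, "offset": [0, -0.25, -0.02], "twist": [0, 0, 0]},
    {"gripper": -1, "offset": [0, -0.26, 0.01], "twist": [0, 0, 0]},
    {"gripper": -1, "offset": [0, -0.25, 0.03], "twist": [0, 0, 0]}
  ]
}}

```text
time_s: 43.68
tool_pos: [0.5793, -0.2086, 0.2887]
tool_rot: [0.754, 0.657, 0.002, 0.002]
force: [3.4, 2.6, 3.7]
width: 0.0066
grip_force: 60.5
```

>>> {"op": "arm_command", "data": {
  "targets": [
    {"gripper": -1, "offset": [0, -0.25, 0.06], "twist": [0, 0, 0]},
    {"gripper": -1, "offset": [0, -0.25, 0.09], "twist": [0, 0, 0]},
    {"gripper": -1, "offset": [0, -0.23, 0.11], "twist": [0, 0, 0]},
    {"gripper": -1, "offset": [0, -0.22, 0.13], "twist": [0, 0, 0]},
    {"gripper": -1, "offset": [0, -0.21, 0.15], "twist": [0, 0, 0]}
  ]
}}

```text
time_s: 44.3
tool_pos: [0.4638, -0.1921, 0.2309]
tool_rot: [0.754, 0.657, 0.002, 0.0]
force: [11.8, -1.9, -11.5]
width: 0.0069
grip_force: 63.3
```

```bash
python3 -c "
from h import *
st()"
```

```text
t 44.3 p [ 0.4638 -0.1921  0.2309] F [ 11.8  -1.9 -11.5] w 0.0069 g 63.3 ang [ 0.004 -0.003 -0.   ]
```

>>> {"op": "arm_command", "data": {
  "targets": [
    {"gripper": -1, "offset": [0, -0.19, 0.17], "twist": [0, 0, 0]},
    {"gripper": -1, "offset": [0, -0.17, 0.19], "twist": [0, 0, 0]},
    {"gripper": -1, "offset": [0, -0.15, 0.21], "twist": [0, 0, 0]},
    {"gripper": -1, "offset": [0, -0.13, 0.22], "twist": [0, 0, 0]},
    {"gripper": -1, "offset": [0, -0.11, 0.23], "twist": [0, 0, 0]}
  ]
}}

```text
time_s: 44.92
tool_pos: [0.3911, -0.1832, 0.1302]
tool_rot: [0.754, 0.657, 0.003, 0.003]
force: [13.3, -9.9, -7.3]
width: 0.0068
grip_force: 64.1
```

>>> {"op": "arm_command", "data": {
  "targets": [
    {"gripper": -1, "offset": [0, -0.09, 0.25], "twist": [0, 0, 0]},
    {"gripper": -1, "offset": [0, -0.06, 0.25], "twist": [0, 0, 0]},
    {"gripper": -1, "offset": [0, -0.02, 0.17], "twist": [0, 0, 0]},
    {"gripper": -1, "offset": [0, -0.01, 0.1], "twist": [0, 0, 0]},
    {"gripper": -1, "offset": [0, 0, 0], "twist": [0, 0, 0]}
  ]
}}

```text
time_s: 45.55
tool_pos: [0.3731, -0.1806, 0.0533]
tool_rot: [0.754, 0.656, 0.002, 0.002]
force: [10.0, 4.7, -3.6]
width: 0.007
grip_force: 62.1
```

>>> {"op": "arm_command", "data": {
  "targets": [
    {"gripper": -1, "offset": [0, -0.01, 0.08], "twist": [0, 0, 0]},
    {"gripper": -1, "offset": [0, 0, 0.05], "twist": [0, 0, 0]},
    {"gripper": -1, "offset": [0, 0, 0], "twist": [0, 0, 0]}
  ]
}}

```text
time_s: 45.92
tool_pos: [0.3725, -0.1806, 0.0407]
tool_rot: [0.754, 0.656, 0.002, 0.002]
force: [9.4, -6.4, -4.5]
width: 0.0066
grip_force: 61.7
```

>>> {"op": "arm_command", "data": {
  "targets": [
    {"gripper": -1, "offset": [0, 0, 0.03], "twist": [0, 0, 0]},
    {"gripper": -1, "offset": [0, 0, 0.03], "twist": [0, 0, 0]},
    {"gripper": -1, "offset": [0, 0, 0], "twist": [0, 0, 0]}
  ]
}}

```text
time_s: 46.3
tool_pos: [0.3723, -0.1823, 0.0383]
tool_rot: [0.753, 0.657, 0.0, 0.001]
force: [-7.2, 7.3, 31.3]
width: 0.0068
grip_force: 66.2
```

>>> {"op": "arm_command", "data": {
  "targets": [
    {"gripper": -1, "offset": [0, 0, 0.03], "twist": [0, 0, 0]},
    {"gripper": -1, "offset": [0, 0, 0], "twist": [0, 0, 0]}
  ]
}}

```text
time_s: 46.55
tool_pos: [0.3724, -0.1824, 0.0379]
tool_rot: [0.753, 0.658, -0.0, -0.0]
force: [-17.2, 16.2, 60.2]
width: 0.0072
grip_force: 69.4
```

>>> {"op": "arm_command", "data": {
  "targets": [
    {"gripper": -1, "offset": [0, 0, -0.06], "twist": [0, 0, 0]},
    {"gripper": -0.25, "offset": [0, 0, 0], "twist": [0, 0, 0]},
    {"gripper": -0.25, "offset": [0, 0, 0], "twist": [0, 0, 0]},
    {"gripper": -0.25, "offset": [0, 0, 0], "twist": [0, 0, 0]},
    {"gripper": -0.25, "offset": [0, 0, -0.2], "twist": [0, 0, 0]}
  ]
}}

```text
time_s: 47.18
tool_pos: [0.368, -0.1787, 0.0551]
tool_rot: [0.754, 0.657, -0.0, -0.004]
force: [0.3, -0.7, -0.3]
width: 0.0325
grip_force: 0.0
```

>>> {"op": "arm_command", "data": {
  "targets": [
    {"gripper": -0.25, "offset": [0, 0, -0.4], "twist": [0, 0, 0]},
    {"gripper": -0.25, "offset": [0, 0, -0.5], "twist": [0, 0, 0]},
    {"gripper": 0.35, "offset": [0, 0, 0], "twist": [0, 0, 0]}
  ]
}}

```text
time_s: 47.55
tool_pos: [0.3718, -0.182, 0.1505]
tool_rot: [0.754, 0.657, 0.001, 0.003]
force: [0.5, 0.1, -0.1]
width: 0.0489
grip_force: 0.0
```

```bash
python3 -c "
from h import *
st();plan([(.5703,.2474,.12),(.5703,.2474,.07)],.55)
im=robot.get_image('scene');cv2.imwrite('pics/s9.png',cv2.resize(im[140:340,120:430],(775,500),interpolation=cv2.INTER_CUBIC))"
```

```text
t 47.5 p [ 0.3718 -0.182   0.1505] F [ 0.5  0.1 -0.1] w 0.0489 g 0.0 ang [0.005 0.003 0.   ]
[0.5, 0.15, 0.03] [0.05, 0.03, 0.0]
[0.5, 0.15, 0.03] [-0.0, -0.0, 0.0]
[0.5, 0.15, 0.03] [-0.0, -0.0, 0.0]
[0.5, 0.15, 0.04] [-0.0, -0.0, 0.0]
[0.51, 0.16, 0.03] [-0.0, -0.0, 0.0]
[0.5, 0.15, 0.04] [-0.0, -0.0, 0.0]
[0.51, 0.16, 0.03] [-0.0, -0.0, 0.0]
[0.5, 0.15, 0.04] [-0.0, -0.0, 0.0]
[0.51, 0.16, 0.03] [-0.0, -0.0, 0.0]
-- [0.57  0.248 0.12 ]
[-0.0, 0.0, 0.5] [-0.0, -0.0, 0.0]
-- [0.57  0.248 0.07 ]
```

View pics/s9.png

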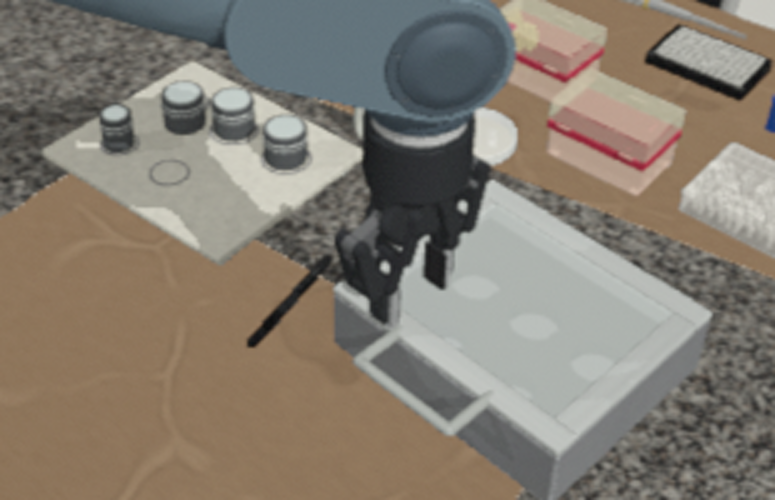

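The door is flat shut. The knocked wide tube stands upright at crop (183,107), off its ring.

>>> {"op": "arm_command", "data": {
  "targets": [
    {"gripper": 0.35, "offset": [0.5, 0.15, 0.03], "twist": [0.03, 0.02, 0]},
    {"gripper": 0.35, "offset": [0.5, 0.15, 0.03], "twist": [0, 0, 0]},
    {"gripper": 0.35, "offset": [0.5, 0.15, 0.03], "twist": [0, 0, 0]},
    {"gripper": 0.35, "offset": [0.5, 0.15, 0.04], "twist": [0, 0, 0]},
    {"gripper": 0.35, "offset": [0.51, 0.16, 0.03], "twist": [0, 0, 0]}
  ]
}}

```text
time_s: 48.22
tool_pos: [0.4782, 0.06, 0.1287]
tool_rot: [0.754, 0.657, -0.002, -0.004]
force: [0.2, -0.9, 0.3]
width: 0.0574
grip_force: 0.0
```

>>> {"op": "arm_command", "data": {
  "targets": [
    {"gripper": 0.35, "offset": [0.5, 0.15, 0.04], "twist": [0, 0, 0]},
    {"gripper": 0.35, "offset": [0.51, 0.16, 0.03], "twist": [0, 0, 0]},
    {"gripper": 0.35, "offset": [0.5, 0.15, 0.04], "twist": [0, 0, 0]},
    {"gripper": 0.35, "offset": [0.51, 0.16, 0.03], "twist": [0, 0, 0]},
    {"gripper": 0.35, "offset": [0, 0, 0], "twist": [0, 0, 0]}
  ]
}}

```text
time_s: 48.85
tool_pos: [0.5671, 0.252, 0.1142]
tool_rot: [0.753, 0.658, -0.002, -0.004]
force: [0.3, 0.4, -0.2]
width: 0.0575
grip_force: 0.0
```

>>> {"op": "arm_command", "data": {
  "targets": [
    {"gripper": 0.35, "offset": [0, 0, 0.2], "twist": [0, 0, 0]},
    {"gripper": 0.35, "offset": [0, 0, 0.1], "twist": [0, 0, 0]},
    {"gripper": 0.35, "offset": [0, 0, 0], "twist": [0, 0, 0]},
    {"gripper": 0.35, "offset": [0, 0, 0], "twist": [0, 0, 0]}
  ]
}}

```text
time_s: 49.35
tool_pos: [0.5682, 0.2495, 0.088]
tool_rot: [0.754, 0.657, -0.0, -0.003]
force: [0.2, 0.0, 1.1]
width: 0.0577
grip_force: 0.0
```

```bash
python3 -c "
from h import *
st();plan([(.5703,.2474,.022)],.55)"
```

```text
t 49.4 p [0.5682 0.2495 0.088 ] F [0.2 0.  1.1] w 0.0577 g 0.0 ang [-0.004 -0.004 -0.001]
[-0.01, 0.01, 0.33] [-0.04, -0.03, -0.01]
[-0.01, 0.01, 0.33] [0.0, -0.0, 0.0]
-- [0.57  0.247 0.022]
```

>>> {"op": "arm_command", "data": {
  "targets": [
    {"gripper": 0.35, "offset": [-0.02, 0.02, 0.13], "twist": [-0.04, -0.03, 0]},
    {"gripper": 0.35, "offset": [0, 0, 0.2], "twist": [0, 0, 0]},
    {"gripper": 0.35, "offset": [0, 0, 0.2], "twist": [0, 0, 0]},
    {"gripper": 0.35, "offset": [0, 0, 0.12], "twist": [0, 0, 0]},
    {"gripper": 0.35, "offset": [0, 0, 0], "twist": [0, 0, 0]}
  ]
}}

```text
time_s: 49.98
tool_pos: [0.5686, 0.2476, 0.0208]
tool_rot: [0.754, 0.657, -0.001, -0.001]
force: [0.0, 0.2, -0.0]
width: 0.0574
grip_force: 0.0
```

>>> {"op": "arm_command", "data": {
  "targets": [
    {"gripper": -1, "offset": [0, 0, 0], "twist": [0, 0, 0]},
    {"gripper": -1, "offset": [0, 0, 0], "twist": [0, 0, 0]},
    {"gripper": -1, "offset": [0, 0, 0], "twist": [0, 0, 0]},
    {"gripper": -1, "offset": [0, 0, 0], "twist": [0, 0, 0]}
  ]
}}

```text
time_s: 50.48
tool_pos: [0.5701, 0.2479, 0.0232]
tool_rot: [0.754, 0.657, 0.0, 0.0]
force: [-0.3, 1.1, 0.4]
width: 0.0437
grip_force: 61.3
```

```bash
python3 -c "
from h import *
st();plan([(.5703,.2474,.04),(.5963,.2735,.04)],.2)"
```

```text
t 50.5 p [0.5701 0.2479 0.0232] F [-0.3  1.1  0.4] w 0.0437 g 61.3 ang [ 0.001 -0.    -0.   ]
[-0.01, 0.0, -0.17] [0.01, -0.0, -0.0]
-- [0.57  0.247 0.04 ]
[0.15, 0.11, 0.0] [-0.0, -0.0, -0.0]
[0.15, 0.11, 0.0] [-0.0, -0.0, -0.0]
-- [0.596 0.274 0.04 ]
```

>>> {"op": "arm_command", "data": {
  "targets": [
    {"gripper": -1, "offset": [0, 0, -0.08], "twist": [0, 0, 0]},
    {"gripper": -1, "offset": [0, 0, -0.09], "twist": [0, 0, 0]},
    {"gripper": -1, "offset": [0.15, 0.11, 0], "twist": [0, 0, 0]},
    {"gripper": -1, "offset": [0.14, 0.11, 0], "twist": [0, 0, 0]},
    {"gripper": -1, "offset": [0, 0, 0], "twist": [0, 0, 0]}
  ]
}}

```text
time_s: 51.1
tool_pos: [0.5962, 0.274, 0.0404]
tool_rot: [0.754, 0.657, 0.001, 0.0]
force: [-1.0, -0.0, -1.0]
width: 0.0441
grip_force: 61.4
```

>>> {"op": "arm_command", "data": {
  "targets": [
    {"gripper": -1, "offset": [0, 0, 0.06], "twist": [0, 0, 0]},
    {"gripper": -1, "offset": [0, 0, 0.04], "twist": [0, 0, 0]},
    {"gripper": -1, "offset": [0, 0, 0.03], "twist": [0, 0, 0]},
    {"gripper": -1, "offset": [0, 0, 0.02], "twist": [0, 0, 0]},
    {"gripper": -1, "offset": [0, 0, 0], "twist": [0, 0, 0]}
  ]
}}

```text
time_s: 51.72
tool_pos: [0.5953, 0.2735, 0.0245]
tool_rot: [0.754, 0.657, -0.0, -0.0]
force: [0.2, 0.1, -1.9]
width: 0.0437
grip_force: 61.4
```

```bash
python3 -c "
from h import *
st()"
```

```text
t 51.7 p [0.5953 0.2735 0.0245] F [ 0.2  0.1 -1.9] w 0.0437 g 61.4 ang [-0.  0. -0.]
```

>>> {"op": "arm_command", "data": {
  "targets": [
    {"gripper": -1, "offset": [0, 0, 0.01], "twist": [0, 0, 0]},
    {"gripper": -1, "offset": [0, 0, 0.01], "twist": [0, 0, 0]},
    {"gripper": -1, "offset": [0, 0, 0], "twist": [0, 0, 0]}
  ]
}}

```text
time_s: 52.1
tool_pos: [0.5957, 0.2736, 0.0232]
tool_rot: [0.754, 0.657, 0.0, 0.0]
force: [-1.9, -0.3, 1.7]
width: 0.0435
grip_force: 61.8
```

>>> {"op": "arm_command", "data": {
  "targets": [
    {"gripper": 0.4, "offset": [0, 0, 0], "twist": [0, 0, 0]},
    {"gripper": 0.4, "offset": [0, 0, 0], "twist": [0, 0, 0]},
    {"gripper": 0.4, "offset": [0, 0, 0], "twist": [0, 0, 0]},
    {"gripper": 0.4, "offset": [0, 0, -0.3], "twist": [0, 0, 0]},
    {"gripper": 0.4, "offset": [0, 0, -0.5], "twist": [0, 0, 0]}
  ]
}}

```text
time_s: 52.72
tool_pos: [0.5937, 0.273, 0.1011]
tool_rot: [0.754, 0.657, -0.002, -0.001]
force: [0.5, 0.8, -1.1]
width: 0.0595
grip_force: 0.0
```

>>> {"op": "arm_command", "data": {
  "targets": [
    {"gripper": 0.4, "offset": [0, 0, -0.5], "twist": [0, 0, 0]},
    {"gripper": 0.4, "offset": [-0.5, -0.2, -0.3], "twist": [0, 0, 0]},
    {"gripper": 0.4, "offset": [-0.5, -0.2, -0.2], "twist": [0, 0, 0]},
    {"gripper": 0.4, "offset": [-0.5, -0.2, 0], "twist": [0, 0, 0]},
    {"gripper": 0.4, "offset": [-0.5, -0.2, 0], "twist": [0, 0, 0]}
  ]
}}

```text
time_s: 53.35
tool_pos: [0.4882, 0.0851, 0.2032]
tool_rot: [0.754, 0.657, 0.0, 0.001]
force: [0.5, -0.3, 0.2]
width: 0.0598
grip_force: 0.0
```

>>> {"op": "arm_command", "data": {
  "targets": [
    {"gripper": 0.4, "offset": [-0.5, -0.2, 0], "twist": [0, 0, 0]},
    {"gripper": 0.4, "offset": [-0.5, -0.1, 0], "twist": [0, 0, 0]},
    {"gripper": 0.4, "offset": [-0.5, 0, 0], "twist": [0, 0, 0]},
    {"gripper": 0.4, "offset": [-0.3, 0, 0], "twist": [0, 0, 0]},
    {"gripper": 0.4, "offset": [0, 0, 0], "twist": [0, 0, 0]}
  ]
}}

```text
time_s: 53.98
tool_pos: [0.4344, -0.0893, 0.2029]
tool_rot: [0.755, 0.656, 0.0, 0.0]
force: [0.4, 0.3, 1.3]
width: 0.0598
grip_force: 0.0
```

```bash
python3 -c "
from h import *
st()
im=robot.get_image('top');cv2.imwrite('pics/t10.png',cv2.resize(im[150:290,145:425],(800,400),interpolation=cv2.INTER_CUBIC))"
```

```text
t 54.0 p [ 0.4344 -0.0893  0.2029] F [0.4 0.3 1.3] w 0.0598 g 0.0 ang [ 0.001  0.    -0.004]
```

View pics/t10.png

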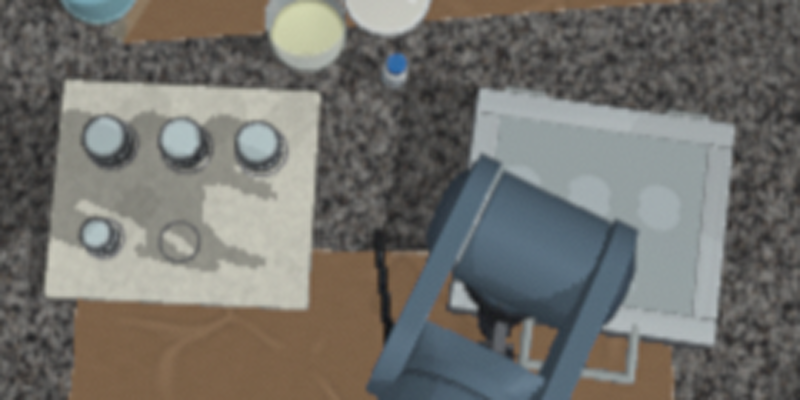

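All four tubes stand on their rings, at crop (105,137), (181,139), (258,143) and (96,235). The door is flat shut, and the dish, marker and vial haven't moved.

```bash
python3 -c "
from h import *
print(robot.hand_in())"
```

```text
the job is handed in; nothing more can be done
None
```

The job is handed in, with no verdict returned: three wide tubes stand on the back row and the one slim tube is on front_1 (top camera puts all within about 2 mm), the door is shut, and the dish, marker and vial look unmoved.

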